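# Tip the cheese chunks into the crate and close its bar

## Task

Take the little tray by its handle, carry it level to the wooden crate and tip it low over the crate so that all five cheese chunks slide off its open end into it, without touching the cheese with the gripper and without dropping it from a height. Then stand the empty tray back flat in the middle of its wooden block and let go, and last swing the crate's closing bar over until it rests fully home in its catch. Leave the other goods on the stall where they are.

Things in the scene. Friction and masses are not known exactly. Their poses are not given: they have to be found in the camera images.
- tray: Small aluminium tray, loose on the riser, 0.18 kg. Floor 150 (x) by 116 (y) mm, 4 mm thick; walls to 20 mm above the underside at the rear (-x) and both sides; the front (+x) end is open. Dark wooden bar handle, 18 mm wide, from 2 to 20 mm above the underside, runs from the rear wall back to x=-165 mm. Origin: centre of the floor's underside; z up.
- tray_grip (a point): Point in the middle of the handle's section, 128 mm behind the tray's origin and 11 mm above its underside.
- tray_lip (a point): Middle of the tray's open front edge, on the upper face of the floor: 75 mm ahead of the tray's origin, 4 mm above its underside.
- riser: Fixed wooden display block, 110 (x) by 90 (y) by 50 mm high, on which the tray stands, with the handle overhanging towards the robot. Origin: centre of its underside. It may stand left or right of the crate.
- crate: Fixed open wooden crate, outside 180 (x) by 160 (y) by 65 mm high, walls 8 mm, floor 8 mm. On the middle of its far (+x) wall a small dark steel fork, the catch, two prongs 18 mm apart rising 9 mm above the rim. Origin: centre of its underside.
- crate_floor (a point): Centre of the crate's inner floor, 8 mm above the underside.
- bar (a joint): Hinge of the dark wooden closing bar (195 mm long, 14 mm wide, 10 mm thick) on the middle of the crate's near (-x) wall. 0 = lying across the crate's top along +x with its end in the catch; about 1.57 = standing upright; it stays where it is left (about 1 N at its end moves it).
- bar_hinge (a point): The hinge point: middle of the near wall's outer top edge (crate x=-90 mm, z=65 mm); the hinge line runs along the crate's y.
- bar_grip (a point): Point on the bar's centre line 165 mm from the hinge, 30 mm short of the bar's free end.
- chunk0: Rough chunk of hard cheese, about 30x26x27 mm, about 26 g, loose on the tray. Origin: centre of its underside.
- chunk1: Rough chunk of hard cheese, about 28x28x23 mm, about 26 g, loose on the tray. Origin: centre of its underside.
- chunk2: Rough chunk of hard cheese, about 32x24x25 mm, about 26 g, loose on the tray. Origin: centre of its underside.
- chunk3: Rough chunk of hard cheese, about 27x25x30 mm, about 26 g, loose on the tray. Origin: centre of its underside.
- chunk4: Rough chunk of hard cheese, about 31x27x25 mm, about 26 g, loose on the tray. Origin: centre of its underside.
- jar_a: Small preserve jar, 56 mm across, 62 mm high; a bystander to leave alone. Origin: centre of its underside.
- jar_b: Preserve jar, 60 mm across, 75 mm high; a bystander to leave alone. Origin: centre of its underside.
- jar_c: Preserve jar, 60 mm across, 75 mm high; a bystander to leave alone. Origin: centre of its underside.
- oil_a: Oil bottle, 48 mm across, 170 mm high; a bystander to leave alone. Origin: centre of its underside.
- oil_b: Oil bottle, 48 mm across, 170 mm high; a bystander to leave alone. Origin: centre of its underside.
- wheel: Small whole cheese, 110 mm across, 50 mm high; a bystander to leave alone. Origin: centre of its underside.
- calculator: Pocket calculator, 130x75x16 mm; a bystander to leave alone. Origin: centre of its underside.
Not all that is in view belongs to the job. Of the things shaped like the crate, the wooden one is meant. Leave any green look-alike of the chunk0 alone.

How it is judged:
By the outcome, as a careful person would: the job done as asked, in the order asked, and still so for the second after the job is handed in, with the robot touching nothing.
It also fails if it takes over 72 s, if anything falls off the work surface, if the arm or the gripper's body presses on something with over 40 N, if the wrist force passes 120 N, or if a joint passes its speed limit or range.

## Robot

A 7-joint arm with a two-finger parallel gripper is mounted at the origin on the work surface. World frame = base frame: x ahead of the robot, y to its left, z up, the work surface at z = 0. Lengths are in m, angles in rad, forces in N, time in s.
With the tool pointing down it reaches from about 0.4 to 0.85 m from the base axis. Payload 10.4 kg.
Tool frame: the origin (TCP) lies between the finger pads; the fingertips stand 11 mm ahead of it and the grasp point (between the pads) lies 8 mm behind it (r.tcp_to_tips is the distance from the TCP to the fingertips, in m); z points along the fingers, y is the line along which they close (so a half turn about z gives the same grasp; the last joint's range is limited). The gripper opens to 87 mm and grips with 3 to 60 N. Pads are 19 mm wide; open, the fingers measure 117 mm over their backs; the gripper's body (75 mm by 190 mm) begins 51 mm behind the grasp point.
Start: joints at [-1.301, 0.332, -0.065, 1.46, 0.022, 1.35, -0.088], TCP at [0.18, 0.598, 0.234] pointing down, gripper open.
Joint ranges: [-2.6, 2.6], [-0.5, 2.12], [-1.47, 1.34], [0.16, 2.42], [-1.27, 4.41], [0.06, 2.06], [-2.6, 2.6]. Speed limits (rad/s): [2.22, 2.22, 2.79, 2.79, 3.14, 3.14, 3.14].

## Interface

Orientations are given as a unit quaternion [x, y, z, w].
In Python, from bench import r gives the robot as it stands. The module is installed in compiled form; this text tells all that it offers.
- The arm moves only by the shell command python3 -m crank 'ROWS' [FORCE]. ROWS is JSON, a list of rows, each an object of numbers: "claw": the closure, from -1 (fully open) to 1 (shut); "dx", "dy", "dz": the shift along the tool's x, y, z each as a share of 3 cm, from -1 to 1; "ax", "ay", "az": the turn, a rotation vector about the tool's x, y, z each as a share of 6 degrees, from -1 to 1. A call has 1 to 8 rows; each row shifts and turns the commanded pose from where the row before left it, along the tool's axes as they then stand; what a row does not reach is not made up. A row lasts 1/12 s, in which the tool goes at most 41.7 mm and 7.16 degrees, less where a joint would pass 70% of its speed; a pose out of reach is approached as far as the arm can. A call with a number of a shift or a turn outside -1 to 1 is refused whole. A call with a gripper value outside its range is refused whole. The fingers move at their own pace and stop on an object; FORCE is the grip in N (left out, the last holds). Time passes only in rows, so rows that do not move let the fingers close. It gives the time, the measured TCP pose, the force, the opening and the grip force at its end, in the units of the state.
- r.read_state(): the state, without advancing time (a new reading comes with each control period).
- r.camera(name): name is "side" or "top" or "wrist"; returns a dict with "color" (420x560x3 uint8, red, green, blue), "mtx" (3x3 intrinsics, pixels), "R" (3x3) and "t" (3): a world point X has camera coordinates R X + t; the wrist camera has in their place "hand_eye" (4x4, takes a point from camera to tool coordinates, whose origin is the TCP and whose axes are the flange's). Camera axes: x right, y down, z forward; pixel columns grow to the right and rows downward; lengths in m; the calibration is good to about 2 mm. A picture is of the moment at which its call begins: read the wrist's pose just before it. There is no depth.
- r.close_job(): hands the job in; it is judged then, once.
The state is a dict: "time": time; "joint_positions": joint angles; "joint_vel": joint speeds; "joint_torque": joint torques, N m; "ee_pos": TCP position; "eef_rot": TCP orientation; "ft_force": force on the tool from outside, world axes, zero at the start; "torque": the same for the moment, N m; "width": finger opening in m; "grip_force": force on a finger pad.
Only numpy, scipy, OpenCV 4.12 (cv2) and the standard library are available. Lean on these libraries where they do the work, as an engineer would, in place of code of your own. Each camera call takes 0.05 s, during which the arm holds its last target. There are 200 camera calls.

## Working session

There is one attempt and no reset: what is moved stays moved. The work goes in short steps, Python scripts to look and compute and a shell command to move; the robot and the scene stay as the last step left them, time stands still between calls to the robot, and variables do not carry over. Pictures are saved under pics/ and viewed, at most 10 in all, crops included, and the job is handed in when it is done.

```bash
mkdir -p pics; cat > h.py <<'E'
import numpy as np,cv2
from bench import r
from scipy.spatial.transform import Rotation as Ro
def ray(c,u,v):
    d=np.linalg.inv(c['mtx'])@[u,v,1.]; R=np.array(c['R']);t=np.array(c['t'])
    return -R.T@t, R.T@d
def onz(c,u,v,z):
    o,d=ray(c,u,v); return o+d*(z-o[2])/d[2]
def proj(c,X):
    p=c['mtx']@(np.array(c['R'])@np.array(X)+np.array(c['t'])); return p[:2]/p[2]
def save(c,n): cv2.imwrite('pics/'+n,c['color'][:,:,::-1])
E
python3 - <<'E'
from h import *
import pickle
ims={n:r.camera(n) for n in('top','side')}
pickle.dump(ims,open('c.pkl','wb'))
for n in ims: save(ims[n],n+'0.png'); print(n, ray(ims[n],280,210))
print(r.read_state())
E
```

```text
top (array([ 0.31349854, -0.0035423 ,  1.24834777]), array([ 0.20158013, -0.00627633, -0.97946409]))
side (array([0.4513223 , 0.88575239, 0.60597971]), array([ 0.09289185, -0.85187047, -0.51571618]))
{'time': 0.1, 'joint_positions': array([-1.30064226,  0.3327639 , -0.06469311,  1.46086001,  0.02158379,
        1.3498958 , -0.08849017]), 'joint_vel': array([ 3.51945830e-04, -2.65863606e-03,  8.78510216e-05, -8.73706988e-04,
       -1.20912377e-03, -9.63128134e-04, -8.08029653e-06]), 'joint_torque': array([ 2.13624087e-03, -6.24549580e+01,  2.53584125e-02, -3.90706694e+01,
       -6.13348000e-02,  3.68087995e-02,  6.46702370e-05]), 'ee_pos': array([0.18027451, 0.59808908, 0.23286015]), 'eef_rot': array([ 1.45845435e-01,  9.89307197e-01, -6.12411740e-04, -6.84728864e-05]), 'ft_force': array([ 0.35539256,  0.6734663 , -1.15186743]), 'torque': array([ 0.00879479, -0.00774981, -0.0248474 ]), 'grip_force': 0.0, 'width': 0.08716505022264183}
```

View pics/top0.png

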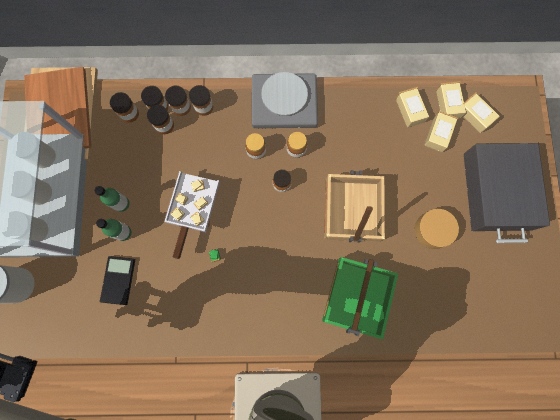

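View pics/side0.png

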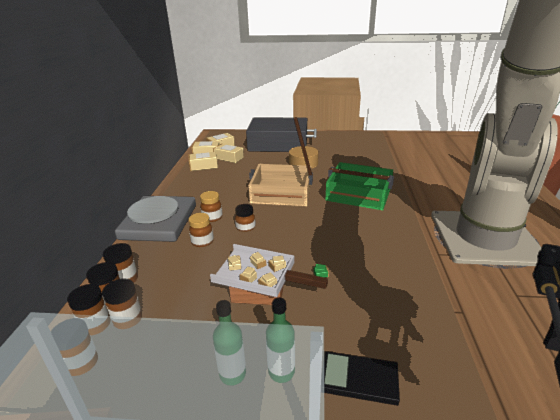

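The tray is at (195,202) in the top view, with its handle running to (178,255). Candidates for the crate are the wooden one at (355,207) and the green one at (360,298); I choose the wooden one. The green cube at (214,254) is the decoy chunk. Next is a close crop.

```bash
python3 - <<'E'
from h import *
import pickle
c=pickle.load(open('c.pkl','rb'))
t=c['top']['color'][:,:,::-1]; s=c['side']['color'][:,:,::-1]
a=cv2.resize(t[165:265,155:225],None,fx=5.6,fy=5.6,interpolation=cv2.INTER_CUBIC)
b=cv2.resize(t[165:265,320:392],None,fx=5.6,fy=5.6,interpolation=cv2.INTER_CUBIC)
cv2.imwrite('pics/crop1.png',np.hstack([a,b]))
a=cv2.resize(s[235:310,205:335],None,fx=6,fy=6,interpolation=cv2.INTER_CUBIC)
cv2.imwrite('pics/crop2.png',a)
E
```

```text
(no output)
```

View pics/crop1.png

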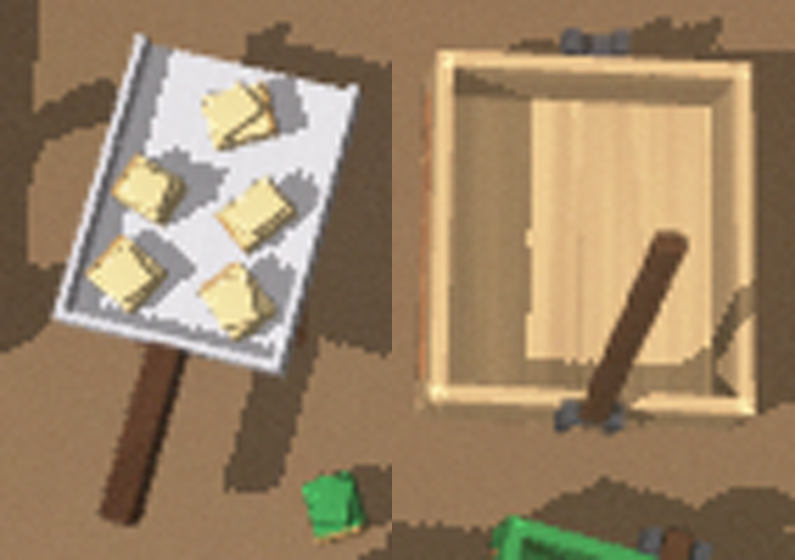

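View pics/crop2.png

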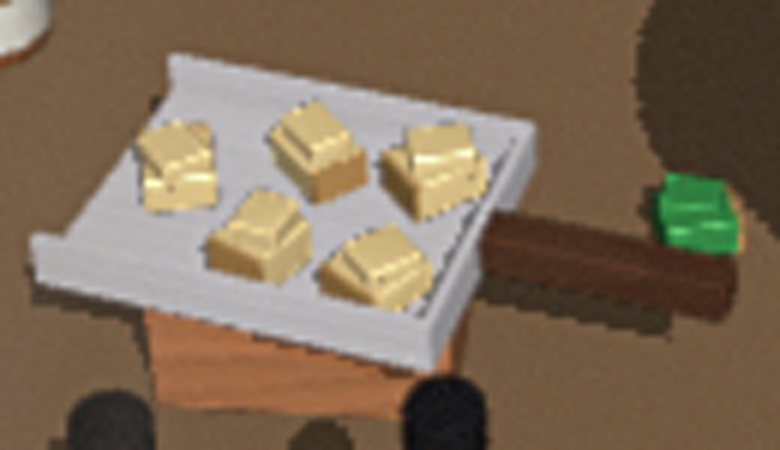

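```bash
python3 - <<'E'
from h import *
import pickle
c=pickle.load(open('c.pkl','rb'));t=c['top'];s=c['side']
np.set_printoptions(precision=4,suppress=True)
P=lambda u,v,z:onz(t,155+u/5.6-.4,165+v/5.6-.4,z)
Q=lambda u,v,z:onz(t,320+(u-392)/5.6-.4,165+v/5.6-.4,z)
T=[P(*p,.07) for p in[(137,35),(357,88),(283,375),(55,318)]]
print('tray',T,np.mean(T,0))
for a,b in((0,3),(1,2),(0,1),(3,2)):
  d=T[a]-T[b];print(np.linalg.norm(d),np.degrees(np.arctan2(d[1],d[0])))
he,hr=P(120,520,.07),P(167,352,.07);d=hr-he;print('handle',he,hr,np.linalg.norm(d),np.degrees(np.arctan2(d[1],d[0])))
C=[Q(*p,.065) for p in[(437,52),(752,62),(755,412),(430,402)]]
print('crate',C,np.mean(C,0))
for a,b in((0,3),(1,2),(0,1),(3,2)):
  d=C[a]-C[b];print(np.linalg.norm(d),np.degrees(np.arctan2(d[1],d[0])))
# side view tray corners rim z .07
S=lambda u,v,z:onz(s,205+u/6-.4,235+v/6-.4,z)
T2=[S(*p,.07) for p in[(32,235),(172,57),(535,125),(435,345)]];print('side tray',T2,np.mean(T2,0))
# bystander positions
for n,u,v,z in[('jar_b',255,140,.075),('jar_c',297,139,.075),('jar_a',282,178,.062),('oil1',100,190,.17),('oil2',102,225,.17),('wheel',438,228,.05),('green',214,253,.03),('crateg',360,297,.065),('gtl',340,259,.065),('gtr',396,275,.065)]:
  print(n,onz(t,u,v,z)[:2])
# bar tip via angle: hinge
h=np.mean([C[2],C[3]],0)
f=(C[0]-C[3]);f/=np.linalg.norm(f);
for th in np.arange(.9,1.9,.1):
  X=h+f*.195*np.cos(th)+[0,0,.195*np.sin(th)]
  print(round(th,1),(proj(t,X)-[320-.4,165-.4])*5.6+[392,0],proj(s,X))
E
```

```text
tray [array([0.673 , 0.2744, 0.07  ]), array([0.6438, 0.1623, 0.07  ]), array([0.4977, 0.1963, 0.07  ]), array([0.5275, 0.3098, 0.07  ])] [0.5855 0.2357 0.07  ]
0.14971285171681478 -13.6931121036727
0.15003816284571828 -13.102199742003844
0.11586647256641557 75.411726362975
0.11741897831897448 75.26869600906423
handle [0.4273 0.274  0.07  ] [0.5098 0.2538 0.07  ] 0.08498706271472838 -13.718634657322934
crate [array([ 0.6606, -0.1482,  0.065 ]), array([ 0.6534, -0.3083,  0.065 ]), array([ 0.4742, -0.2986,  0.065 ]), array([ 0.481 , -0.1385,  0.065 ])] [ 0.5673 -0.2234  0.065 ]
0.17977457677186756 -3.1152767602009055
0.1794643477957579 -3.070363187587199
0.16019095939438405 87.43887392909761
0.16033493158234743 87.5492628049503
side tray [array([0.6726, 0.2691, 0.07  ]), array([0.6438, 0.161 , 0.07  ]), array([0.4986, 0.1963, 0.07  ]), array([0.5244, 0.316 , 0.07  ])] [0.5849 0.2356 0.07  ]
jar_b [0.7612 0.0582]
jar_c [ 0.7629 -0.0626]
jar_a [ 0.6508 -0.018 ]
oil1 [0.5935 0.4527]
oil2 [0.5019 0.441 ]
wheel [ 0.5032 -0.4548]
green [0.4424 0.1766]
crateg [ 0.3158 -0.2231]
gtl [ 0.4183 -0.1736]
gtr [ 0.3732 -0.3238]
0.9 [654.5348  86.8001] [268.8109 129.0953]
1.0 [659.7075 114.8569] [273.865  125.5884]
1.1 [664.2455 146.9952] [279.3524 122.5772]
1.2 [668.0596 182.9056] [285.2155 120.1069]
1.3 [671.069 222.184] [291.389  118.2167]
1.4 [673.2052 264.3343] [297.8014 116.9382]
1.5 [674.4141 308.7773] [304.3757 116.2948]
1.6 [674.6596 354.8628] [311.0309 116.3007]
1.7 [673.9252 401.8872] [317.6835 116.9606]
1.8 [672.2152 449.1138] [324.2491 118.269 ]
```

```bash
cat >> h.py <<'E'
def plan(p1,R1,n,s=None):
    "constant row (shift, turn) for n rows from the measured pose to p1,R1"
    s=s or r.read_state(); p=np.array(s['ee_pos']);R=Ro.from_quat(s['eef_rot'])
    w=(R.inv()*R1).as_rotvec()/n
    M=sum((R*Ro.from_rotvec(w*k)).as_matrix() for k in range(n))
    d=np.linalg.solve(M,np.array(p1)-p)
    print(n,'rows d',np.round(d/.03,2),'a',np.round(np.degrees(w)/6,2),'| dist',np.round(np.linalg.norm(p1-p),4),'p',np.round(p,4))
def tool(yaw,tilt):
    "tool holding a tray of heading yaw (deg); tilt>0 = nose-down turn of the tool about tray y"
    B=np.column_stack([[-1,0,0],[0,1,0],[0,0,-1]])
    return Ro.from_euler('z',yaw,degrees=True)*Ro.from_euler('y',tilt,degrees=True)*Ro.from_matrix(B)
E
cat > g.py <<'E'
from h import *
f=np.array([np.cos(np.radians(-13.4)),np.sin(np.radians(-13.4)),0])
G=np.array([.5853,.2357,.061])-.120*f
R=tool(-13.4,-20); z=R.as_matrix()[:,2]
print(z)
import sys
b=float(sys.argv[1]); n=int(sys.argv[2])
plan(G+z*(.008-b),R,n)
E
python3 g.py .08 24
```

```text
[ 0.33270895 -0.07926245 -0.93969262]
24 rows d [-0.45 -0.35  0.22] a [-0.   -0.14 -0.02] | dist 0.4346 p [0.1803 0.5981 0.2329]
```

```bash

python3 -m crank '[{"claw":0,"dx":-0.45,"dy":-0.35,"dz":0.22,"ay":-0.14,"az":-0.02},{"claw":0,"dx":-0.45,"dy":-0.35,"dz":0.22,"ay":-0.14,"az":-0.02},{"claw":0,"dx":-0.45,"dy":-0.35,"dz":0.22,"ay":-0.14,"az":-0.02},{"claw":0,"dx":-0.45,"dy":-0.35,"dz":0.22,"ay":-0.14,"az":-0.02},{"claw":0,"dx":-0.45,"dy":-0.35,"dz":0.22,"ay":-0.14,"az":-0.02},{"claw":0,"dx":-0.45,"dy":-0.35,"dz":0.22,"ay":-0.14,"az":-0.02},{"claw":0,"dx":-0.45,"dy":-0.35,"dz":0.22,"ay":-0.14,"az":-0.02},{"claw":0,"dx":-0.45,"dy":-0.35,"dz":0.22,"ay":-0.14,"az":-0.02}]'
python3 -m crank '[{"claw":0,"dx":-0.45,"dy":-0.35,"dz":0.22,"ay":-0.14,"az":-0.02},{"claw":0,"dx":-0.45,"dy":-0.35,"dz":0.22,"ay":-0.14,"az":-0.02},{"claw":0,"dx":-0.45,"dy":-0.35,"dz":0.22,"ay":-0.14,"az":-0.02},{"claw":0,"dx":-0.45,"dy":-0.35,"dz":0.22,"ay":-0.14,"az":-0.02},{"claw":0,"dx":-0.45,"dy":-0.35,"dz":0.22,"ay":-0.14,"az":-0.02},{"claw":0,"dx":-0.45,"dy":-0.35,"dz":0.22,"ay":-0.14,"az":-0.02},{"claw":0,"dx":-0.45,"dy":-0.35,"dz":0.22,"ay":-0.14,"az":-0.02},{"claw":0,"dx":-0.45,"dy":-0.35,"dz":0.22,"ay":-0.14,"az":-0.02}]'
python3 g.py .08 8
```

```text
[ 0.33270895 -0.07926245 -0.93969262]
8 rows d [-1.35 -1.03  0.65] a [-0.01 -0.42 -0.07] | dist 0.4346 p [0.1803 0.5981 0.2329]invalid input at $[0]: expected keys claw, dx, dy, dz, ax, ay, az
invalid input at $[0]: expected keys claw, dx, dy, dz, ax, ay, az
```

```bash

python3 -m crank '[{"claw":0,"dx":-0.45,"dy":-0.35,"dz":0.22,"ax":0,"ay":-0.14,"az":-0.02},{"claw":0,"dx":-0.45,"dy":-0.35,"dz":0.22,"ax":0,"ay":-0.14,"az":-0.02},{"claw":0,"dx":-0.45,"dy":-0.35,"dz":0.22,"ax":0,"ay":-0.14,"az":-0.02},{"claw":0,"dx":-0.45,"dy":-0.35,"dz":0.22,"ax":0,"ay":-0.14,"az":-0.02},{"claw":0,"dx":-0.45,"dy":-0.35,"dz":0.22,"ax":0,"ay":-0.14,"az":-0.02},{"claw":0,"dx":-0.45,"dy":-0.35,"dz":0.22,"ax":0,"ay":-0.14,"az":-0.02},{"claw":0,"dx":-0.45,"dy":-0.35,"dz":0.22,"ax":0,"ay":-0.14,"az":-0.02},{"claw":0,"dx":-0.45,"dy":-0.35,"dz":0.22,"ax":0,"ay":-0.14,"az":-0.02}]'
python3 -m crank '[{"claw":0,"dx":-0.45,"dy":-0.35,"dz":0.22,"ax":0,"ay":-0.14,"az":-0.02},{"claw":0,"dx":-0.45,"dy":-0.35,"dz":0.22,"ax":0,"ay":-0.14,"az":-0.02},{"claw":0,"dx":-0.45,"dy":-0.35,"dz":0.22,"ax":0,"ay":-0.14,"az":-0.02},{"claw":0,"dx":-0.45,"dy":-0.35,"dz":0.22,"ax":0,"ay":-0.14,"az":-0.02},{"claw":0,"dx":-0.45,"dy":-0.35,"dz":0.22,"ax":0,"ay":-0.14,"az":-0.02},{"claw":0,"dx":-0.45,"dy":-0.35,"dz":0.22,"ax":0,"ay":-0.14,"az":-0.02},{"claw":0,"dx":-0.45,"dy":-0.35,"dz":0.22,"ax":0,"ay":-0.14,"az":-0.02},{"claw":0,"dx":-0.45,"dy":-0.35,"dz":0.22,"ax":0,"ay":-0.14,"az":-0.02}]'
python3 g.py .08 8
```

```text
time: 0.77
ee_pos: [0.2631, 0.4857, 0.1858]
eef_rot: [0.137, 0.989, -0.009, 0.058]
ft_force: [0.9, 1.2, -0.3]
width: 0.0459
grip_force: 0.0
time: 1.43
ee_pos: [0.3523, 0.3739, 0.1523]
eef_rot: [0.128, 0.985, -0.017, 0.116]
ft_force: [-0.2, -0.2, 0.1]
width: 0.0437
grip_force: 0.0
[ 0.33270895 -0.07926245 -0.93969262]
8 rows d [-0.43 -0.33  0.23] a [-0.01 -0.14 -0.03] | dist 0.1415 p [0.3523 0.3739 0.1523]
```

```bash

python3 -m crank '[{"claw":0,"dx":-0.43,"dy":-0.33,"dz":0.22,"ax":0,"ay":-0.14,"az":-0.03},{"claw":0,"dx":-0.43,"dy":-0.33,"dz":0.22,"ax":0,"ay":-0.14,"az":-0.03},{"claw":0,"dx":-0.43,"dy":-0.33,"dz":0.22,"ax":0,"ay":-0.14,"az":-0.03},{"claw":0,"dx":-0.43,"dy":-0.33,"dz":0.22,"ax":0,"ay":-0.14,"az":-0.03},{"claw":0,"dx":-0.43,"dy":-0.33,"dz":0.22,"ax":0,"ay":-0.14,"az":-0.03},{"claw":0,"dx":-0.43,"dy":-0.33,"dz":0.22,"ax":0,"ay":-0.14,"az":-0.03},{"claw":0,"dx":-0.43,"dy":-0.33,"dz":0.22,"ax":0,"ay":-0.14,"az":-0.03},{"claw":0,"dx":0,"dy":0,"dz":0,"ax":0,"ay":0,"az":0}]'
python3 g.py 0 6
python3 - <<'E'
from h import *
c=r.camera('wrist'); print(c['hand_eye']); save(c,'w1.png')
import pickle; pickle.dump((c,r.read_state()),open('w1.pkl','wb'))
E
```

```text
time: 2.1
ee_pos: [0.4327, 0.2795, 0.1329]
eef_rot: [0.118, 0.979, -0.026, 0.167]
ft_force: [0.7, -0.7, -0.8]
width: 0.0438
grip_force: 0.0
[ 0.33270895 -0.07926245 -0.93969262]
6 rows d [-0.07 -0.04  0.49] a [-0.02 -0.02 -0.01] | dist 0.0899 p [0.4327 0.2795 0.1329]
[[-7.27680009e-04 -9.56676101e-01 -2.91153409e-01  7.97763028e-02]
 [ 9.99999691e-01 -7.82288648e-04  7.11551678e-05 -8.85769947e-04]
 [-2.95838455e-04 -2.91153268e-01  9.56676375e-01 -1.51122976e-01]
 [ 0.00000000e+00  0.00000000e+00  0.00000000e+00  1.00000000e+00]]
```

View pics/w1.png

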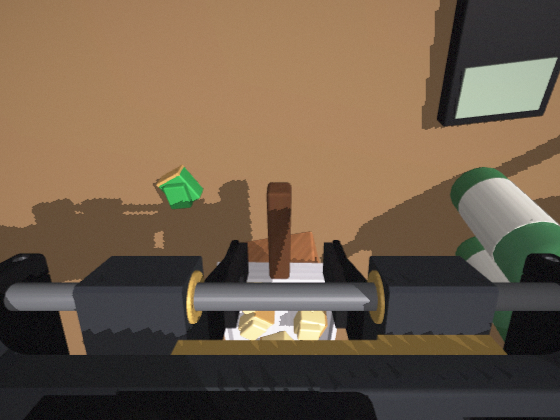

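The wrist view shows the handle (279,230) centred between the open fingers, with the tray beyond and the green decoy off to the left at (180,188). Descend and grip.

```bash

python3 -m crank '[{"claw":0,"dx":-0.07,"dy":-0.04,"dz":0.49,"ax":-0.02,"ay":-0.02,"az":-0.01},{"claw":0,"dx":-0.07,"dy":-0.04,"dz":0.49,"ax":-0.02,"ay":-0.02,"az":-0.01},{"claw":0,"dx":-0.07,"dy":-0.04,"dz":0.49,"ax":-0.02,"ay":-0.02,"az":-0.01},{"claw":0,"dx":-0.07,"dy":-0.04,"dz":0.49,"ax":-0.02,"ay":-0.02,"az":-0.01},{"claw":0,"dx":-0.07,"dy":-0.04,"dz":0.45,"ax":-0.02,"ay":-0.02,"az":-0.01},{"claw":0,"dx":-0.03,"dy":-0.02,"dz":0.2,"ax":0,"ay":0,"az":0},{"claw":0,"dx":0,"dy":0,"dz":0,"ax":0,"ay":0,"az":0},{"claw":0,"dx":0,"dy":0,"dz":0,"ax":0,"ay":0,"az":0}]'
python3 g.py 0 1
```

```text
time: 2.82
ee_pos: [0.4649, 0.2681, 0.0638]
eef_rot: [0.113, 0.978, -0.021, 0.172]
ft_force: [0.3, -0.4, -0.4]
width: 0.0435
grip_force: 0.0
[ 0.33270895 -0.07926245 -0.93969262]
1 rows d [-0.11 -0.12  0.41] a [-0.   -0.02  0.04] | dist 0.0132 p [0.4649 0.2681 0.0638]
```

```bash

python3 -m crank '[{"claw":0,"dx":-0.06,"dy":-0.06,"dz":0.21,"ax":0,"ay":-0.01,"az":0.02},{"claw":0,"dx":-0.05,"dy":-0.06,"dz":0.2,"ax":0,"ay":-0.01,"az":0.02},{"claw":0,"dx":0,"dy":0,"dz":0,"ax":0,"ay":0,"az":0},{"claw":1,"dx":0,"dy":0,"dz":0,"ax":0,"ay":0,"az":0},{"claw":1,"dx":0,"dy":0,"dz":0,"ax":0,"ay":0,"az":0},{"claw":1,"dx":0,"dy":0,"dz":0,"ax":0,"ay":0,"az":0},{"claw":1,"dx":0,"dy":0,"dz":0,"ax":0,"ay":0,"az":0},{"claw":1,"dx":0,"dy":0,"dz":0,"ax":0,"ay":0,"az":0}]' 60
python3 g.py 0 1
```

```text
time: 3.48
ee_pos: [0.4713, 0.2628, 0.0533]
eef_rot: [0.115, 0.978, -0.02, 0.173]
ft_force: [-0.4, 0.7, -0.3]
width: 0.0178
grip_force: 0.8
[ 0.33270895 -0.07926245 -0.93969262]
1 rows d [ 0.    0.   -0.01] a [-0.    0.01  0.  ] | dist 0.0002 p [0.4713 0.2628 0.0533]
```

```bash
python3 -c "
from h import *; import pickle; pickle.dump(r.read_state(),open('grasp.pkl','wb'))"
python3 -m crank '[{"claw":1,"dx":0,"dy":0,"dz":0,"ax":0,"ay":0,"az":0},{"claw":1,"dx":0,"dy":0,"dz":0,"ax":0,"ay":0,"az":0},{"claw":1,"dx":0,"dy":0,"dz":0,"ax":0,"ay":0,"az":0},{"claw":1,"dx":-0.03,"dy":0,"dz":-0.1,"ax":0,"ay":0,"az":0},{"claw":1,"dx":-0.07,"dy":0,"dz":-0.19,"ax":0,"ay":0,"az":0},{"claw":1,"dx":-0.1,"dy":0,"dz":-0.28,"ax":0,"ay":0,"az":0},{"claw":1,"dx":-0.1,"dy":0,"dz":-0.28,"ax":0,"ay":0,"az":0},{"claw":1,"dx":-0.1,"dy":0,"dz":-0.28,"ax":0,"ay":0,"az":0}]' 60
python3 -m crank '[{"claw":1,"dx":-0.1,"dy":0,"dz":-0.28,"ax":0,"ay":0,"az":0},{"claw":1,"dx":-0.1,"dy":0,"dz":-0.28,"ax":0,"ay":0,"az":0},{"claw":1,"dx":-0.1,"dy":0,"dz":-0.28,"ax":0,"ay":0,"az":0},{"claw":1,"dx":-0.1,"dy":0,"dz":-0.28,"ax":0,"ay":0,"az":0},{"claw":1,"dx":-0.1,"dy":0,"dz":-0.28,"ax":0,"ay":0,"az":0},{"claw":1,"dx":-0.1,"dy":0,"dz":-0.28,"ax":0,"ay":0,"az":0},{"claw":1,"dx":-0.07,"dy":0,"dz":-0.19,"ax":0,"ay":0,"az":0},{"claw":1,"dx":-0.03,"dy":0,"dz":-0.1,"ax":0,"ay":0,"az":0}]'
python3 - <<'E'
from h import *
t=r.camera('top');s=r.camera('side')
a=cv2.resize(t['color'][165:265,155:235,::-1],None,fx=5,fy=5,interpolation=cv2.INTER_CUBIC)
b=cv2.resize(s['color'][205:305,205:300,::-1],None,fx=4,fy=5,interpolation=cv2.INTER_CUBIC)
cv2.imwrite('pics/lift.png',np.hstack([a,b]))
E
```

```text
time: 4.15
ee_pos: [0.471, 0.2626, 0.0902]
eef_rot: [0.115, 0.978, -0.02, 0.173]
ft_force: [-0.1, 0.6, -2.8]
width: 0.0177
grip_force: 60.0
time: 4.82
ee_pos: [0.4708, 0.263, 0.153]
eef_rot: [0.115, 0.978, -0.02, 0.173]
ft_force: [0.6, -0.6, -3.1]
width: 0.0173
grip_force: 60.0
```

View pics/lift.png

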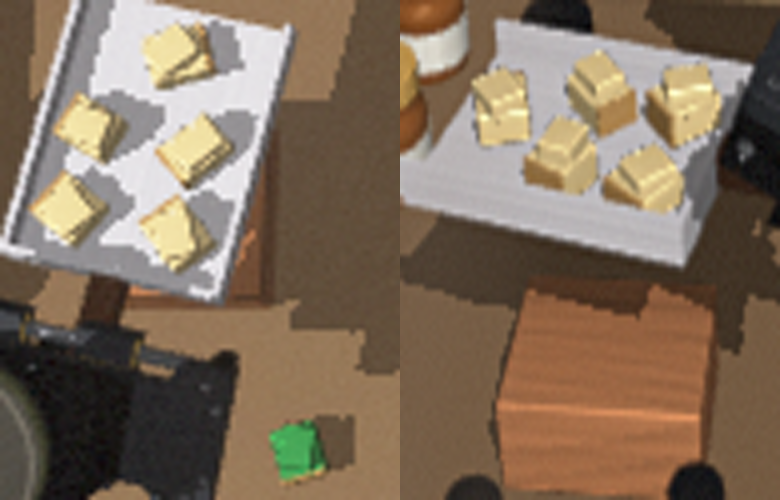

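The side view and the top view agree: the tray is lifted level with all five chunks on it, and the riser is clear below at crop (605,400). Now the carry.

```bash
cat >> h.py <<'E'
import pickle,os
CR=np.array([.5673,-.2234,0]); CY=-3.1
def T(R,p): M=np.eye(4);M[:3,:3]=R.as_matrix();M[:3,3]=p;return M
if os.path.exists('grasp.pkl'):
    g=pickle.load(open('grasp.pkl','rb'))
    REL=np.linalg.inv(T(Ro.from_euler('z',-13.4,degrees=True),[.5853,.2357,.05]))@T(Ro.from_quat(g['eef_rot']),g['ee_pos'])
def tray_pose(yaw,tilt): return Ro.from_euler('z',yaw,degrees=True)*Ro.from_euler('y',tilt,degrees=True)
def go_tray(p,R,n):
    M=T(R,p)@REL; plan(M[:3,3],Ro.from_matrix(M[:3,:3]),n)
def go_lip(cx,cy,z,tilt,n):
    lip=CR+Ro.from_euler('z',CY,degrees=True).apply([cx,cy,0])+[0,0,z]
    R=tray_pose(CY-90,tilt); go_tray(lip-R.apply([.075,0,.004]),R,n)
def now_tray():
    s=r.read_state(); M=T(Ro.from_quat(s['eef_rot']),s['ee_pos'])@np.linalg.inv(REL)
    l=M@[.075,0,.004,1]; q=Ro.from_euler('z',-CY,degrees=True).apply(l[:3]-CR)
    print('tray',np.round(M[:3,3],4),'ypr',np.round(Ro.from_matrix(M[:3,:3]).as_euler('ZYX',degrees=True),1),'lip in crate',np.round(q,4),'F',np.round(s['ft_force'],1),'j',np.round(s['joint_positions'],2))
E
python3 -c "
from h import *
now_tray(); go_lip(.008,.03,.14,0,48)"
```

```text
tray [0.5846 0.2359 0.1491] ypr [-13.4  -0.    0. ] lip in crate [0.0663 0.4461 0.1531] F [-0.5  0.  -2.9] j [-0.96  0.05  0.19  2.02  0.36  0.91  0.36]
48 rows d [-0.2  -0.05  0.08] a [0.09 0.   0.26] | dist 0.2897 p [0.4707 0.263  0.1524]
```

```bash

python3 -m crank '[{"claw":1,"dx":-0.09,"dy":-0.02,"dz":0.04,"ax":0.04,"ay":0,"az":0.12},{"claw":1,"dx":-0.19,"dy":-0.05,"dz":0.08,"ax":0.09,"ay":0,"az":0.25},{"claw":1,"dx":-0.28,"dy":-0.07,"dz":0.11,"ax":0.13,"ay":0,"az":0.37},{"claw":1,"dx":-0.28,"dy":-0.07,"dz":0.11,"ax":0.13,"ay":0,"az":0.37},{"claw":1,"dx":-0.28,"dy":-0.07,"dz":0.11,"ax":0.13,"ay":0,"az":0.37},{"claw":1,"dx":-0.28,"dy":-0.07,"dz":0.11,"ax":0.13,"ay":0,"az":0.37},{"claw":1,"dx":-0.28,"dy":-0.07,"dz":0.11,"ax":0.13,"ay":0,"az":0.37},{"claw":1,"dx":-0.28,"dy":-0.07,"dz":0.11,"ax":0.13,"ay":0,"az":0.37}]'
python3 -m crank '[{"claw":1,"dx":-0.28,"dy":-0.07,"dz":0.11,"ax":0.13,"ay":0,"az":0.37},{"claw":1,"dx":-0.28,"dy":-0.07,"dz":0.11,"ax":0.13,"ay":0,"az":0.37},{"claw":1,"dx":-0.28,"dy":-0.07,"dz":0.11,"ax":0.13,"ay":0,"az":0.37},{"claw":1,"dx":-0.28,"dy":-0.07,"dz":0.11,"ax":0.13,"ay":0,"az":0.37},{"claw":1,"dx":-0.28,"dy":-0.07,"dz":0.11,"ax":0.13,"ay":0,"az":0.37},{"claw":1,"dx":-0.28,"dy":-0.07,"dz":0.11,"ax":0.13,"ay":0,"az":0.37},{"claw":1,"dx":-0.28,"dy":-0.07,"dz":0.11,"ax":0.13,"ay":0,"az":0.37},{"claw":1,"dx":-0.28,"dy":-0.07,"dz":0.11,"ax":0.13,"ay":0,"az":0.37}]'
python3 -c "
from h import *
now_tray(); go_lip(.008,.03,.14,0,16)"
```

```text
time: 5.58
ee_pos: [0.5253, 0.2262, 0.1498]
eef_rot: [0.256, 0.951, -0.044, 0.168]
ft_force: [0.6, -0.6, -3.7]
width: 0.0174
grip_force: 60.0
time: 6.25
ee_pos: [0.5711, 0.1687, 0.1481]
eef_rot: [0.408, 0.896, -0.069, 0.159]
ft_force: [0.2, -0.2, -3.5]
width: 0.0172
grip_force: 60.0
tray [0.6482 0.0804 0.1445] ypr [-48.9   0.1   0.4] lip in crate [0.1166 0.2539 0.1483] F [ 0.2 -0.2 -3.5] j [-0.85  0.27  0.34  1.8   0.29  1.04  0.05]
16 rows d [-0.33 -0.09  0.14] a [ 0.16 -0.    0.43] | dist 0.1716 p [0.5711 0.1687 0.1481]
```

```bash

python3 -m crank '[{"claw":1,"dx":-0.3,"dy":-0.08,"dz":0.12,"ax":0.14,"ay":0,"az":0.39},{"claw":1,"dx":-0.32,"dy":-0.09,"dz":0.14,"ax":0.16,"ay":0,"az":0.42},{"claw":1,"dx":-0.33,"dy":-0.09,"dz":0.14,"ax":0.16,"ay":0,"az":0.43},{"claw":1,"dx":-0.33,"dy":-0.09,"dz":0.14,"ax":0.16,"ay":0,"az":0.43},{"claw":1,"dx":-0.33,"dy":-0.09,"dz":0.14,"ax":0.16,"ay":0,"az":0.43},{"claw":1,"dx":-0.33,"dy":-0.09,"dz":0.14,"ax":0.16,"ay":0,"az":0.43},{"claw":1,"dx":-0.33,"dy":-0.09,"dz":0.14,"ax":0.16,"ay":0,"az":0.43},{"claw":1,"dx":-0.33,"dy":-0.09,"dz":0.14,"ax":0.16,"ay":0,"az":0.43}]'
python3 -m crank '[{"claw":1,"dx":-0.33,"dy":-0.09,"dz":0.14,"ax":0.16,"ay":0,"az":0.43},{"claw":1,"dx":-0.33,"dy":-0.09,"dz":0.14,"ax":0.16,"ay":0,"az":0.43},{"claw":1,"dx":-0.33,"dy":-0.09,"dz":0.14,"ax":0.16,"ay":0,"az":0.43},{"claw":1,"dx":-0.33,"dy":-0.09,"dz":0.14,"ax":0.16,"ay":0,"az":0.43},{"claw":1,"dx":-0.33,"dy":-0.09,"dz":0.14,"ax":0.16,"ay":0,"az":0.43},{"claw":1,"dx":-0.24,"dy":-0.06,"dz":0.1,"ax":0.11,"ay":0,"az":0.31},{"claw":1,"dx":-0.14,"dy":-0.04,"dz":0.06,"ax":0.07,"ay":0,"az":0.18},{"claw":1,"dx":-0.05,"dy":0,"dz":0.02,"ax":0.02,"ay":0,"az":0.08}]'
python3 -c "
from h import *
now_tray(); go_lip(.008,.03,.07,15,12);
c=r.camera('side');t=r.camera('top')
a=cv2.resize(c['color'][120:270,200:340,::-1],(400,428),interpolation=cv2.INTER_CUBIC);b=cv2.resize(t['color'][130:280,270:410,::-1],(400,428),interpolation=cv2.INTER_CUBIC)
cv2.imwrite('pics/over.png',np.hstack([a,b])); save(t,'t_full.png'); pickle.dump(t,open('t2.pkl','wb'))
s=cv2.resize(t['color'][165:265,155:235,::-1],None,fx=6,fy=6,interpolation=cv2.INTER_CUBIC); cv2.imwrite('pics/riser.png',s)
"
```

```text
time: 6.92
ee_pos: [0.5972, 0.0857, 0.1434]
eef_rot: [0.57, 0.803, -0.098, 0.141]
ft_force: [0.3, -0.4, -2.4]
width: 0.0174
grip_force: 60.0
time: 7.58
ee_pos: [0.595, 0.0163, 0.1397]
eef_rot: [0.684, 0.709, -0.119, 0.124]
ft_force: [-0.7, -0.1, -3.4]
width: 0.0173
grip_force: 60.0
tray [ 0.5993 -0.1008  0.1359] ypr [-88.    0.2   0. ] lip in crate [0.032  0.0494 0.1396] F [-0.7 -0.1 -3.4] j [-0.7   0.4   0.51  1.68  0.16  1.18 -0.25]
12 rows d [-0.05 -0.02  0.07] a [0.02 0.21 0.07] | dist 0.0331 p [0.595  0.0163 0.1397]
```

View pics/over.png

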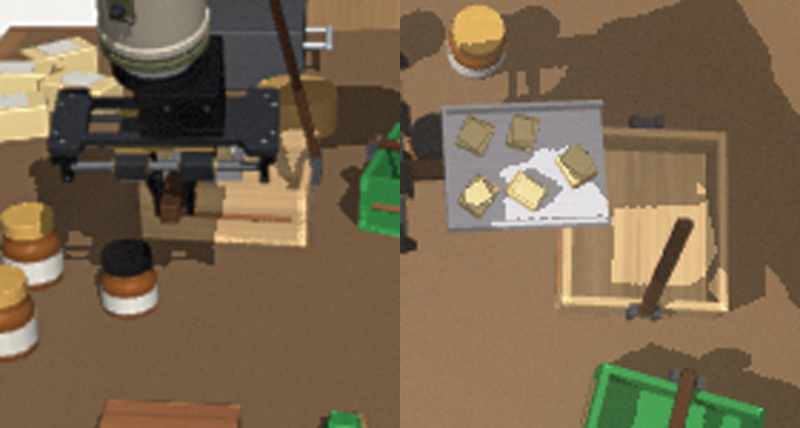

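View pics/riser.png

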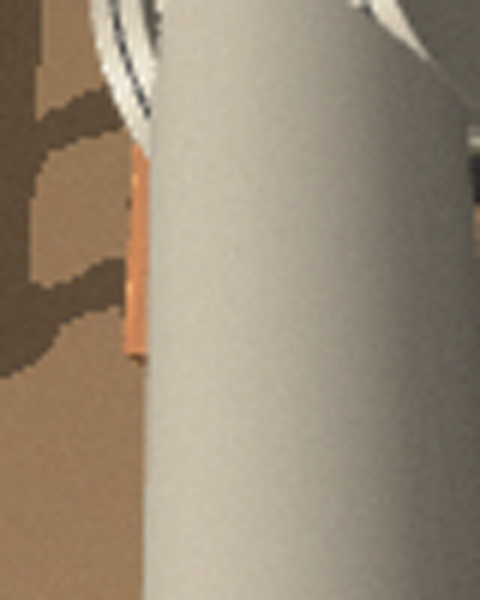

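The tray is over the crate's left wall, lip at (605,165) in the right panel, with all five chunks aboard. The bar is clear at (665,265). Tilt and lower next, and compute the riser pose from the corners already seen.

```bash

python3 -m crank '[{"claw":1,"dx":-0.05,"dy":-0.02,"dz":0.07,"ax":0.02,"ay":0.21,"az":0.07},{"claw":1,"dx":-0.05,"dy":-0.02,"dz":0.07,"ax":0.02,"ay":0.21,"az":0.07},{"claw":1,"dx":-0.05,"dy":-0.02,"dz":0.07,"ax":0.02,"ay":0.21,"az":0.07},{"claw":1,"dx":-0.05,"dy":-0.02,"dz":0.07,"ax":0.02,"ay":0.21,"az":0.07},{"claw":1,"dx":-0.05,"dy":-0.02,"dz":0.07,"ax":0.02,"ay":0.21,"az":0.07},{"claw":1,"dx":-0.05,"dy":-0.02,"dz":0.07,"ax":0.02,"ay":0.21,"az":0.07},{"claw":1,"dx":-0.05,"dy":-0.02,"dz":0.07,"ax":0.02,"ay":0.21,"az":0.07},{"claw":1,"dx":-0.05,"dy":-0.02,"dz":0.07,"ax":0.02,"ay":0.21,"az":0.07}]'
python3 - <<'E'
from h import *
now_tray(); go_lip(.008,.025,.066,15,4)
c=pickle.load(open('c.pkl','rb'));t=c['top'];s=c['side']
for n,u,v in[('+y+x',100,402),('+y-x',305,415),('-y+x',125,285),('-y-x',313,300)]: print('side',n,onz(s,205+u/4-.4,205+v/5-.4,.05)[:2])
for n,u,v,k in[('-x-y',272,303,5),('+y-x',125,357,6),('+y edge',135,145,6)]: print('top',n,onz(t,155+u/k-.4,165+v/k-.4,.05)[:2])
E
```

```text
time: 8.35
ee_pos: [0.5905, 0.0009, 0.1266]
eef_rot: [0.713, 0.696, -0.06, 0.058]
ft_force: [0.5, 0.5, -3.0]
width: 0.0171
grip_force: 60.0
tray [ 0.5879 -0.1136  0.102 ] ypr [-91.3  10.4  -0. ] lip in crate [0.0169 0.0363 0.0924] F [ 0.5  0.5 -3. ] j [-0.57  0.38  0.49  1.7  -0.01  1.13 -0.13]
4 rows d [-0.11 -0.03  0.11] a [0.01 0.19 0.07] | dist 0.0187 p [0.5905 0.0009 0.1266]
side +y+x [0.62991425 0.27930553]
side +y-x [0.52065349 0.28084977]
side -y+x [0.63165689 0.20076942]
side -y-x [0.52294595 0.20545545]
top -x-y [0.51878283 0.18920362]
top +y-x [0.52303376 0.28380919]
top +y edge [0.6256998  0.28284601]
```

```bash

python3 -m crank '[{"claw":1,"dx":-0.11,"dy":-0.03,"dz":0.11,"ax":0.01,"ay":0.19,"az":0.07},{"claw":1,"dx":-0.11,"dy":-0.03,"dz":0.11,"ax":0.01,"ay":0.19,"az":0.07},{"claw":1,"dx":-0.11,"dy":-0.03,"dz":0.11,"ax":0.01,"ay":0.19,"az":0.07},{"claw":1,"dx":-0.09,"dy":-0.03,"dz":0.1,"ax":0.01,"ay":0.19,"az":0.07},{"claw":1,"dx":0,"dy":0,"dz":0,"ax":0,"ay":0,"az":0}]'
python3 -c "
from h import *
now_tray(); go_lip(.006,.02,.04,50,10)"
```

```text
time: 8.77
ee_pos: [0.5858, -0.015, 0.1152]
eef_rot: [0.726, 0.687, -0.033, 0.03]
ft_force: [0.2, -0.0, -2.8]
width: 0.0178
grip_force: 60.0
tray [ 0.5796 -0.1272  0.0818] ypr [-93.2  14.9  -0.1] lip in crate [0.007  0.0233 0.0663] F [ 0.2 -0.  -2.8] j [-0.5   0.37  0.49  1.73 -0.09  1.1  -0.06]
10 rows d [-0.17 -0.   -0.28] a [-0.    0.58 -0.  ] | dist 0.0968 p [ 0.5858 -0.015   0.1152]
```

```bash

python3 -m crank '[{"claw":1,"dx":-0.17,"dy":0,"dz":-0.28,"ax":0,"ay":0.58,"az":0},{"claw":1,"dx":-0.17,"dy":0,"dz":-0.28,"ax":0,"ay":0.58,"az":0},{"claw":1,"dx":-0.17,"dy":0,"dz":-0.28,"ax":0,"ay":0.58,"az":0},{"claw":1,"dx":-0.17,"dy":0,"dz":-0.28,"ax":0,"ay":0.58,"az":0},{"claw":1,"dx":-0.17,"dy":0,"dz":-0.28,"ax":0,"ay":0.58,"az":0},{"claw":1,"dx":-0.17,"dy":0,"dz":-0.28,"ax":0,"ay":0.58,"az":0},{"claw":1,"dx":-0.17,"dy":0,"dz":-0.28,"ax":0,"ay":0.58,"az":0},{"claw":1,"dx":-0.17,"dy":0,"dz":-0.28,"ax":0,"ay":0.58,"az":0}]'
python3 -m crank '[{"claw":1,"dx":-0.17,"dy":0,"dz":-0.28,"ax":0,"ay":0.58,"az":0},{"claw":1,"dx":-0.13,"dy":0,"dz":-0.22,"ax":0,"ay":0.46,"az":0},{"claw":1,"dx":0,"dy":0,"dz":0,"ax":0,"ay":0,"az":0},{"claw":1,"dx":0,"dy":0,"dz":0,"ax":0,"ay":0,"az":0},{"claw":1,"dx":0,"dy":0,"dz":0,"ax":0,"ay":0,"az":0}]'
python3 -c "
from h import *
now_tray(); go_lip(.006,.035,.06,58,6)
t=r.camera('top')
cv2.imwrite('pics/pour.png',cv2.resize(t['color'][150:255,280:400,::-1],None,fx=6,fy=5,interpolation=cv2.INTER_CUBIC))"
```

```text
time: 9.43
ee_pos: [0.5843, -0.0612, 0.1776]
eef_rot: [0.711, 0.675, 0.144, -0.136]
ft_force: [0.5, 0.2, -3.9]
width: 0.0173
grip_force: 60.0
time: 9.85
ee_pos: [0.5835, -0.0742, 0.1866]
eef_rot: [0.702, 0.667, 0.18, -0.172]
ft_force: [-0.7, 0.9, -1.8]
width: 0.0174
grip_force: 60.0
tray [ 0.5797 -0.1486  0.0961] ypr [-93.   48.9  -0.1] lip in crate [0.0085 0.023  0.0422] F [-0.7  0.9 -1.8] j [-0.03  0.41  0.44  1.6  -0.65  1.41  0.54]
6 rows d [ 0.05 -0.01 -0.21] a [-0.    0.25  0.  ] | dist 0.0382 p [ 0.5835 -0.0742  0.1866]
```

View pics/pour.png

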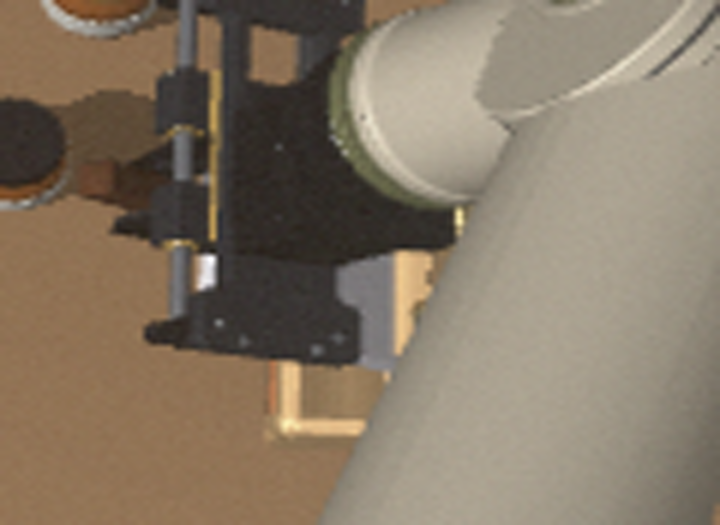

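The arm hides most of the crate, but the wrist force fell from about 3.1 N to about 1.8 N, which is roughly the weight of the empty tray. Tip a little further while lifting to be sure.

```bash

python3 -m crank '[{"claw":1,"dx":0.05,"dy":0,"dz":-0.21,"ax":0,"ay":0.25,"az":0},{"claw":1,"dx":0.05,"dy":0,"dz":-0.21,"ax":0,"ay":0.25,"az":0},{"claw":1,"dx":0.05,"dy":0,"dz":-0.21,"ax":0,"ay":0.25,"az":0},{"claw":1,"dx":0.05,"dy":0,"dz":-0.21,"ax":0,"ay":0.25,"az":0},{"claw":1,"dx":0.05,"dy":0,"dz":-0.21,"ax":0,"ay":0.25,"az":0},{"claw":1,"dx":0.05,"dy":0,"dz":-0.21,"ax":0,"ay":0.25,"az":0},{"claw":1,"dx":0,"dy":0,"dz":0,"ax":0,"ay":0,"az":0},{"claw":1,"dx":0,"dy":0,"dz":0,"ax":0,"ay":0,"az":0}]'
python3 -c "
from h import *
now_tray(); 
F=[]
for i in range(4): r.camera('wrist'); F.append(r.read_state()['ft_force'])
print(np.mean(F,0)); go_lip(.006,.05,.15,0,16)"
```

```text
time: 10.57
ee_pos: [0.5828, -0.0874, 0.2233]
eef_rot: [0.686, 0.652, 0.235, -0.224]
ft_force: [-0.6, 0.0, -1.7]
width: 0.017
grip_force: 60.0
tray [ 0.5798 -0.1468  0.1223] ypr [-93.   57.9  -0.1] lip in crate [0.0084 0.0339 0.0609] F [-0.6  0.  -1.7] j [ 0.08  0.45  0.44  1.53 -0.77  1.56  0.61]
[ 0.11453682  0.37079809 -1.75481269]
16 rows d [ 0.19 -0.    0.2 ] a [-0.  -0.6  0. ] | dist 0.1286 p [ 0.5827 -0.0871  0.2233]
```

The mean reading is −1.75 N, so the tray is empty. Level and raise it.

```bash

python3 -m crank '[{"claw":1,"dx":0.19,"dy":0,"dz":0.2,"ax":0,"ay":-0.6,"az":0},{"claw":1,"dx":0.19,"dy":0,"dz":0.2,"ax":0,"ay":-0.6,"az":0},{"claw":1,"dx":0.19,"dy":0,"dz":0.2,"ax":0,"ay":-0.6,"az":0},{"claw":1,"dx":0.19,"dy":0,"dz":0.2,"ax":0,"ay":-0.6,"az":0},{"claw":1,"dx":0.19,"dy":0,"dz":0.2,"ax":0,"ay":-0.6,"az":0},{"claw":1,"dx":0.19,"dy":0,"dz":0.2,"ax":0,"ay":-0.6,"az":0},{"claw":1,"dx":0.19,"dy":0,"dz":0.2,"ax":0,"ay":-0.6,"az":0},{"claw":1,"dx":0.19,"dy":0,"dz":0.2,"ax":0,"ay":-0.6,"az":0}]'
python3 -m crank '[{"claw":1,"dx":0.19,"dy":0,"dz":0.2,"ax":0,"ay":-0.6,"az":0},{"claw":1,"dx":0.19,"dy":0,"dz":0.2,"ax":0,"ay":-0.6,"az":0},{"claw":1,"dx":0.19,"dy":0,"dz":0.2,"ax":0,"ay":-0.6,"az":0},{"claw":1,"dx":0.19,"dy":0,"dz":0.2,"ax":0,"ay":-0.6,"az":0},{"claw":1,"dx":0.19,"dy":0,"dz":0.2,"ax":0,"ay":-0.6,"az":0},{"claw":1,"dx":0.19,"dy":0,"dz":0.2,"ax":0,"ay":-0.6,"az":0},{"claw":1,"dx":0.19,"dy":0,"dz":0.2,"ax":0,"ay":-0.6,"az":0},{"claw":1,"dx":0.19,"dy":0,"dz":0.2,"ax":0,"ay":-0.6,"az":0}]'
python3 -c "
from h import *
now_tray(); 
go_tray(np.array([.576,.2355,.12]),tray_pose(-13.4,0),32)"
```

```text
time: 11.43
ee_pos: [0.586, -0.0261, 0.2002]
eef_rot: [0.723, 0.687, 0.057, -0.054]
ft_force: [0.2, 0.7, -1.8]
width: 0.0171
grip_force: 60.0
time: 12.1
ee_pos: [0.5881, 0.0164, 0.1497]
eef_rot: [0.714, 0.679, -0.124, 0.119]
ft_force: [-0.3, 0.1, -2.9]
width: 0.0175
grip_force: 60.0
tray [ 0.5823 -0.1006  0.1459] ypr [-92.9   0.3   0. ] lip in crate [0.0086 0.0484 0.1495] F [-0.3  0.1 -2.9] j [-0.66  0.39  0.46  1.66  0.17  1.23 -0.34]
32 rows d [ 0.3   0.05 -0.08] a [-0.14 -0.   -0.39] | dist 0.2779 p [0.5881 0.0164 0.1497]
```

```bash
python3 -c "
from h import *
F=[]
for i in range(6): r.camera('wrist'); F.append(r.read_state()['ft_force'])
print(np.round(F,1)[:,2],np.mean(F,0))
t=r.camera('top'); s=r.read_state(); M=T(Ro.from_quat(s['eef_rot']),s['ee_pos'])@np.linalg.inv(REL)
def cnt(pts):
    m=np.zeros((420,560),np.uint8); cv2.fillPoly(m,[np.array([proj(t,p) for p in pts]).astype(int)],1)
    h=cv2.cvtColor(t['color'],cv2.COLOR_RGB2HSV); y=(h[...,0]>18)&(h[...,0]<35)&(h[...,1]>60); print(m.sum(),(m&y).sum())
    return m&y
cnt([(M@[x,y,.004,1])[:3] for x,y in((-.07,-.05),(.07,-.05),(.07,.05),(-.07,.05))])
# bar: dark brown pixels near expected, side+top
s2=r.camera('side'); 
for n,c in(('top',t),('side',s2)):
    h=c['color'].astype(int); 
    H=CR+Ro.from_euler('z',CY,degrees=True).apply([-.09,0,.065])
    for th in np.arange(0.2,2.2,.1):
        P=[H+Ro.from_euler('z',CY,degrees=True).apply([q*np.cos(th),0,q*np.sin(th)]) for q in (.1,.14,.17,.185)]
        px=[h[int(round(v)),int(round(u))].tolist() for u,v in (proj(c,p) for p in P)]
        print(n,round(th,1),px)
"
```

```text
[-4.2 -2.8 -1.9 -1.2 -1.5 -2.5] [-0.25811241  1.21267978 -2.35062106]
2074 0
top 0.2 [[145, 119, 89], [142, 118, 88], [149, 121, 90], [76, 70, 63]]
top 0.3 [[145, 119, 89], [143, 116, 87], [147, 120, 90], [83, 66, 51]]
top 0.4 [[149, 122, 92], [146, 119, 88], [148, 123, 93], [66, 62, 59]]
top 0.5 [[149, 121, 92], [135, 111, 83], [147, 121, 88], [83, 72, 61]]
top 0.6 [[146, 119, 90], [142, 116, 86], [106, 88, 65], [96, 77, 60]]
top 0.7 [[116, 103, 75], [141, 116, 86], [103, 86, 64], [151, 122, 93]]
top 0.8 [[117, 103, 75], [143, 118, 89], [144, 119, 88], [109, 91, 69]]
top 0.9 [[221, 183, 131], [150, 131, 96], [147, 121, 90], [114, 92, 69]]
top 1.0 [[155, 126, 92], [162, 141, 103], [142, 118, 87], [143, 117, 85]]
top 1.1 [[149, 126, 94], [160, 142, 103], [129, 108, 82], [149, 124, 92]]
top 1.2 [[68, 56, 47], [113, 89, 64], [161, 142, 104], [161, 143, 105]]
top 1.3 [[67, 52, 40], [71, 55, 45], [72, 56, 40], [113, 97, 71]]
top 1.4 [[67, 55, 43], [69, 55, 43], [77, 60, 47], [72, 57, 45]]
top 1.5 [[90, 71, 52], [192, 154, 112], [231, 197, 142], [188, 161, 117]]
top 1.6 [[149, 124, 92], [1
[... 1061 characters left out ...]
, 72]]
side 1.2 [[43, 47, 50], [73, 72, 75], [73, 73, 75], [69, 70, 73]]
side 1.3 [[97, 76, 50], [72, 73, 76], [69, 71, 73], [72, 74, 75]]
side 1.4 [[49, 32, 21], [43, 33, 28], [54, 49, 48], [67, 67, 70]]
side 1.5 [[108, 83, 51], [68, 68, 67], [67, 68, 73], [68, 70, 73]]
side 1.6 [[99, 75, 46], [124, 103, 86], [154, 120, 85], [154, 122, 85]]
side 1.7 [[110, 87, 62], [171, 178, 178], [152, 120, 84], [154, 122, 84]]
side 1.8 [[115, 89, 64], [118, 92, 67], [150, 117, 80], [153, 120, 84]]
side 1.9 [[71, 56, 40], [117, 93, 66], [157, 122, 85], [156, 122, 85]]
side 2.0 [[65, 50, 37], [119, 93, 68], [130, 98, 67], [156, 121, 85]]
side 2.1 [[67, 55, 40], [117, 93, 67], [120, 93, 69], [162, 127, 87]]
```

```bash

python3 -m crank '[{"claw":1,"dx":0.15,"dy":0.02,"dz":-0.04,"ax":-0.07,"ay":0,"az":-0.2},{"claw":1,"dx":0.3,"dy":0.05,"dz":-0.08,"ax":-0.14,"ay":0,"az":-0.39},{"claw":1,"dx":0.3,"dy":0.05,"dz":-0.08,"ax":-0.14,"ay":0,"az":-0.39},{"claw":1,"dx":0.3,"dy":0.05,"dz":-0.08,"ax":-0.14,"ay":0,"az":-0.39},{"claw":1,"dx":0.3,"dy":0.05,"dz":-0.08,"ax":-0.14,"ay":0,"az":-0.39},{"claw":1,"dx":0.3,"dy":0.05,"dz":-0.08,"ax":-0.14,"ay":0,"az":-0.39},{"claw":1,"dx":0.3,"dy":0.05,"dz":-0.08,"ax":-0.14,"ay":0,"az":-0.39},{"claw":1,"dx":0.3,"dy":0.05,"dz":-0.08,"ax":-0.14,"ay":0,"az":-0.39}]'
python3 -m crank '[{"claw":1,"dx":0.3,"dy":0.05,"dz":-0.08,"ax":-0.14,"ay":0,"az":-0.39},{"claw":1,"dx":0.3,"dy":0.05,"dz":-0.08,"ax":-0.14,"ay":0,"az":-0.39},{"claw":1,"dx":0.3,"dy":0.05,"dz":-0.08,"ax":-0.14,"ay":0,"az":-0.39},{"claw":1,"dx":0.3,"dy":0.05,"dz":-0.08,"ax":-0.14,"ay":0,"az":-0.39},{"claw":1,"dx":0.3,"dy":0.05,"dz":-0.08,"ax":-0.14,"ay":0,"az":-0.39},{"claw":1,"dx":0.3,"dy":0.05,"dz":-0.08,"ax":-0.14,"ay":0,"az":-0.39},{"claw":1,"dx":0.3,"dy":0.05,"dz":-0.08,"ax":-0.14,"ay":0,"az":-0.39},{"claw":1,"dx":0.3,"dy":0.05,"dz":-0.08,"ax":-0.14,"ay":0,"az":-0.39}]'
python3 -m crank '[{"claw":1,"dx":0.3,"dy":0.05,"dz":-0.08,"ax":-0.14,"ay":0,"az":-0.39},{"claw":1,"dx":0.3,"dy":0.05,"dz":-0.08,"ax":-0.14,"ay":0,"az":-0.39},{"claw":1,"dx":0.3,"dy":0.05,"dz":-0.08,"ax":-0.14,"ay":0,"az":-0.39},{"claw":1,"dx":0.3,"dy":0.05,"dz":-0.08,"ax":-0.14,"ay":0,"az":-0.39},{"claw":1,"dx":0.3,"dy":0.05,"dz":-0.08,"ax":-0.14,"ay":0,"az":-0.39},{"claw":1,"dx":0.3,"dy":0.05,"dz":-0.08,"ax":-0.14,"ay":0,"az":-0.39},{"claw":1,"dx":0.3,"dy":0.05,"dz":-0.08,"ax":-0.14,"ay":0,"az":-0.39},{"claw":1,"dx":0.3,"dy":0.05,"dz":-0.08,"ax":-0.14,"ay":0,"az":-0.39}]'
python3 -c "
from h import *
now_tray(); 
go_tray(np.array([.576,.2355,.09]),tray_pose(-13.4,0),8)"
```

```text
time: 13.17
ee_pos: [0.5926, 0.0863, 0.1437]
eef_rot: [0.593, 0.787, -0.103, 0.136]
ft_force: [-0.2, 0.1, -2.2]
width: 0.0173
grip_force: 60.0
time: 13.83
ee_pos: [0.5727, 0.1582, 0.1377]
eef_rot: [0.449, 0.877, -0.078, 0.152]
ft_force: [0.3, -1.1, -2.0]
width: 0.0173
grip_force: 60.0
time: 14.5
ee_pos: [0.5293, 0.2192, 0.1316]
eef_rot: [0.29, 0.942, -0.05, 0.163]
ft_force: [-0.4, -0.4, -0.9]
width: 0.0174
grip_force: 60.0
tray [0.6262 0.1533 0.1275] ypr [-34.3   0.4   0. ] lip in crate [0.1026 0.3405 0.131 ] F [-0.4 -0.4 -0.9] j [-0.85  0.2   0.21  1.9   0.35  0.96  0.13]
8 rows d [0.37 0.04 0.04] a [-0.15 -0.01 -0.41] | dist 0.0887 p [0.5293 0.2192 0.1316]
```

```bash

python3 -m crank '[{"claw":1,"dx":0.37,"dy":0.04,"dz":0.04,"ax":-0.15,"ay":-0.01,"az":-0.41},{"claw":1,"dx":0.37,"dy":0.04,"dz":0.04,"ax":-0.15,"ay":-0.01,"az":-0.41},{"claw":1,"dx":0.37,"dy":0.04,"dz":0.04,"ax":-0.15,"ay":-0.01,"az":-0.41},{"claw":1,"dx":0.37,"dy":0.04,"dz":0.04,"ax":-0.15,"ay":-0.01,"az":-0.41},{"claw":1,"dx":0.37,"dy":0.04,"dz":0.04,"ax":-0.15,"ay":-0.01,"az":-0.41},{"claw":1,"dx":0.37,"dy":0.04,"dz":0.04,"ax":-0.15,"ay":-0.01,"az":-0.41},{"claw":1,"dx":0.25,"dy":0.03,"dz":0.03,"ax":-0.1,"ay":-0.01,"az":-0.28},{"claw":1,"dx":0,"dy":0,"dz":0,"ax":0,"ay":0,"az":0}]'
python3 -c "
from h import *
now_tray(); 
go_tray(np.array([.576,.2355,.0505]),tray_pose(-13.4,0),8)
for n in('top','side'): 
    c=r.camera(n); pickle.dump(c,open(n+'3.pkl','wb'))
s=r.read_state(); M=T(Ro.from_quat(s['eef_rot']),s['ee_pos'])@np.linalg.inv(REL)
for q in([-.075,.058,.02],[-.075,-.058,.02],[.075,.058,.02],[.075,-.058,.02]):
    print(q,np.round(proj(pickle.load(open('top3.pkl','rb')),(M@[*q,1])[:3]),1),np.round(proj(c,(M@[*q,1])[:3]),1))
t=pickle.load(open('top3.pkl','rb'))['color'][165:245,155:235,::-1]
sd=c['color'][215:315,200:310,::-1]
cv2.imwrite('pics/pre.png',np.hstack([cv2.resize(t,(400,400),interpolation=cv2.INTER_CUBIC),cv2.resize(sd,(400,400),interpolation=cv2.INTER_CUBIC)]))
"
```

```text
time: 15.17
ee_pos: [0.4725, 0.2563, 0.0979]
eef_rot: [0.144, 0.974, -0.025, 0.172]
ft_force: [-0.5, 0.4, -1.4]
width: 0.0172
grip_force: 60.0
tray [0.5847 0.2226 0.0946] ypr [-16.8  -0.    0. ] lip in crate [0.0661 0.4285 0.0986] F [-0.5  0.4 -1.4] j [-0.9   0.13  0.13  2.06  0.4   0.82  0.25]
8 rows d [0.11 0.01 0.16] a [-0.02  0.   -0.07] | dist 0.0457 p [0.4725 0.2563 0.0979]
[-0.075, 0.058, 0.02] [164.1 216.8] [273.6 268.6]
[-0.075, -0.058, 0.02] [205.3 228.9] [294.2 236.7]
[0.075, 0.058, 0.02] [182.3 165.2] [207.8 252.4]
[0.075, -0.058, 0.02] [222.6 176.7] [234.1 224. ]
```

```bash
python3 -c "
from h import *
for n in('top','side'):
    c=pickle.load(open(n+'3.pkl','rb')); h=cv2.cvtColor(c['color'],cv2.COLOR_RGB2HSV)
    m=((h[...,1]<40)&(h[...,2]>90)).astype(np.uint8)
    k=np.zeros_like(m); y0,y1,x0,x1=(155,240,155,235) if n=='top' else (215,285,195,305); k[y0:y1,x0:x1]=m[y0:y1,x0:x1]
    cs,_=cv2.findContours(k,0,2); b=max(cs,key=cv2.contourArea); print(n,cv2.contourArea(b),cv2.approxPolyDP(cv2.convexHull(b),2.5,True)[:,0].tolist())
"
```

```text
top 2273.0 [[182, 166], [222, 177], [206, 229], [164, 217]]
side 2561.5 [[293, 236], [274, 275], [216, 262], [209, 257], [209, 252], [235, 222], [254, 221]]
```

Tray corners match the prediction to about 1 px, so it hasn't slipped in the grip. Set it down.

```bash

python3 -m crank '[{"claw":1,"dx":0.12,"dy":0.01,"dz":0.17,"ax":-0.02,"ay":0,"az":-0.08},{"claw":1,"dx":0.12,"dy":0.01,"dz":0.17,"ax":-0.02,"ay":0,"az":-0.08},{"claw":1,"dx":0.12,"dy":0.01,"dz":0.17,"ax":-0.02,"ay":0,"az":-0.08},{"claw":1,"dx":0.12,"dy":0.01,"dz":0.16,"ax":-0.02,"ay":0,"az":-0.08},{"claw":1,"dx":0.12,"dy":0.01,"dz":0.15,"ax":-0.02,"ay":0,"az":-0.08},{"claw":1,"dx":0.1,"dy":0.01,"dz":0.13,"ax":-0.02,"ay":0,"az":-0.08},{"claw":1,"dx":0.09,"dy":0.01,"dz":0.1,"ax":-0.02,"ay":0,"az":-0.05},{"claw":1,"dx":0,"dy":0,"dz":0,"ax":0,"ay":0,"az":0}]'
python3 -c "
from h import *
now_tray(); 
go_tray(np.array([.576,.2355,.0503]),tray_pose(-13.4,0),4)"
```

```text
time: 15.93
ee_pos: [0.4632, 0.2609, 0.0602]
eef_rot: [0.117, 0.978, -0.023, 0.173]
ft_force: [0.1, -0.4, -1.5]
width: 0.0175
grip_force: 60.0
tray [0.577  0.2332 0.0569] ypr [-13.7  -0.   -0.3] lip in crate [0.0587 0.4427 0.0609] F [ 0.1 -0.4 -1.5] j [-0.91  0.18  0.12  2.11  0.43  0.72  0.24]
4 rows d [0.03 0.01 0.05] a [-0.02  0.   -0.01] | dist 0.0068 p [0.4632 0.2609 0.0602]
```

```bash

python3 -m crank '[{"claw":1,"dx":0.03,"dy":0.02,"dz":0.05,"ax":-0.02,"ay":0,"az":0},{"claw":1,"dx":0.03,"dy":0.02,"dz":0.05,"ax":-0.02,"ay":0,"az":0},{"claw":1,"dx":0.03,"dy":0.01,"dz":0.05,"ax":-0.01,"ay":0,"az":0},{"claw":1,"dx":0.02,"dy":0.01,"dz":0.05,"ax":0,"ay":0,"az":0},{"claw":1,"dx":0,"dy":0,"dz":0,"ax":0,"ay":0,"az":0},{"claw":1,"dx":0,"dy":0,"dz":0,"ax":0,"ay":0,"az":0}]'
python3 -c "
from h import *
now_tray();
F=[]
for i in range(4): r.camera('wrist'); F.append(r.read_state()['ft_force'])
print(np.mean(F,0))
go_tray(np.array([.576,.2355,.0503]),tray_pose(-13.4,0),1)"
```

```text
time: 16.43
ee_pos: [0.4632, 0.2631, 0.0543]
eef_rot: [0.117, 0.978, -0.02, 0.173]
ft_force: [0.2, 0.3, -1.4]
width: 0.0172
grip_force: 60.0
tray [0.5771 0.2356 0.0511] ypr [-13.6  -0.1   0.1] lip in crate [0.0587 0.4451 0.0552] F [ 0.2  0.3 -1.4] j [-0.91  0.19  0.12  2.11  0.43  0.71  0.23]
[-0.28949522  0.14439285 -1.91678907]
1 rows d [ 0.05 -0.03  0.01] a [-0.    0.01 -0.04] | dist 0.0017 p [0.4633 0.2631 0.0545]
```

```bash

python3 -m crank '[{"claw":1,"dx":0.04,"dy":-0.01,"dz":0.01,"ax":0,"ay":0,"az":-0.03},{"claw":1,"dx":0.01,"dy":0,"dz":0.03,"ax":0,"ay":0,"az":0},{"claw":1,"dx":0,"dy":0,"dz":0.01,"ax":0,"ay":0,"az":0},{"claw":1,"dx":0,"dy":0,"dz":0,"ax":0,"ay":0,"az":0},{"claw":1,"dx":0,"dy":0,"dz":0,"ax":0,"ay":0,"az":0},{"claw":1,"dx":0,"dy":0,"dz":0,"ax":0,"ay":0,"az":0}]'
python3 -c "
from h import *
now_tray();
F=[]
for i in range(4): r.camera('wrist'); F.append(r.read_state()['ft_force'])
print(np.mean(F,0))"
```

```text
time: 17.13
ee_pos: [0.4624, 0.2633, 0.0527]
eef_rot: [0.115, 0.978, -0.02, 0.173]
ft_force: [-3.0, -0.2, 3.9]
width: 0.0174
grip_force: 60.0
tray [0.5763 0.2361 0.0495] ypr [-13.5  -0.1   0. ] lip in crate [0.0579 0.4458 0.0536] F [-3.  -0.2  3.9] j [-0.91  0.19  0.12  2.11  0.43  0.7   0.23]
[-3.15189232 -0.1138793   3.97534148]
```

```bash

python3 -m crank '[{"claw":1,"dx":0,"dy":0,"dz":-0.01,"ax":0,"ay":0,"az":0},{"claw":0,"dx":0,"dy":0,"dz":0,"ax":0,"ay":0,"az":0},{"claw":0,"dx":0,"dy":0,"dz":0,"ax":0,"ay":0,"az":0},{"claw":0,"dx":0,"dy":0,"dz":0,"ax":0,"ay":0,"az":0},{"claw":0,"dx":0,"dy":0,"dz":0,"ax":0,"ay":0,"az":0},{"claw":0,"dx":0,"dy":0,"dz":-0.1,"ax":0,"ay":0,"az":0},{"claw":0,"dx":0,"dy":0,"dz":-0.3,"ax":0,"ay":0,"az":0},{"claw":0,"dx":0,"dy":0,"dz":-0.5,"ax":0,"ay":0,"az":0}]'
python3 -m crank '[{"claw":0,"dx":0,"dy":0,"dz":-0.6,"ax":0,"ay":0,"az":0},{"claw":0,"dx":0,"dy":0,"dz":-0.6,"ax":0,"ay":0,"az":0},{"claw":0,"dx":0,"dy":0,"dz":-0.6,"ax":0,"ay":0,"az":0},{"claw":0,"dx":0,"dy":0,"dz":-0.6,"ax":0,"ay":0,"az":0},{"claw":0,"dx":0,"dy":0,"dz":-0.6,"ax":0,"ay":0,"az":0},{"claw":0,"dx":0,"dy":0,"dz":-0.6,"ax":0,"ay":0,"az":0},{"claw":0,"dx":0,"dy":0,"dz":-0.6,"ax":0,"ay":0,"az":0},{"claw":0,"dx":0,"dy":0,"dz":-0.6,"ax":0,"ay":0,"az":0}]'
cat > seg.py <<'E'
from h import *
for n in('top','side'):
    c=r.camera(n); h=cv2.cvtColor(c['color'],cv2.COLOR_RGB2HSV)
    m=((h[...,1]<40)&(h[...,2]>90)).astype(np.uint8)
    k=np.zeros_like(m); y0,y1,x0,x1=(155,240,155,235) if n=='top' else (215,310,195,305); k[y0:y1,x0:x1]=m[y0:y1,x0:x1]
    cs,_=cv2.findContours(k,0,2); b=max(cs,key=cv2.contourArea); print(n,cv2.contourArea(b),cv2.approxPolyDP(cv2.convexHull(b),2.5,True)[:,0].tolist())
    M=T(tray_pose(-13.5,0),[.576,.236,.05])
    print([np.round(proj(c,(M@[*q,.02,1])[:3]),1).tolist() for q in((-.075,.058),(-.075,-.058),(.075,.058),(.075,-.058))])
E
python3 seg.py
```

```text
time: 18.0
ee_pos: [0.4526, 0.2645, 0.0778]
eef_rot: [0.116, 0.978, -0.021, 0.173]
ft_force: [-0.2, 0.8, -0.1]
width: 0.0428
grip_force: 0.0
time: 18.67
ee_pos: [0.4044, 0.2767, 0.2149]
eef_rot: [0.115, 0.978, -0.02, 0.173]
ft_force: [0.3, -0.7, 0.9]
width: 0.0437
grip_force: 0.0
top 2132.5 [[218, 183], [205, 234], [164, 224], [179, 174]]
[[164.2, 225.3], [204.8, 234.5], [178.8, 174.4], [218.4, 183.2]]
side 2706.5 [[214, 275], [237, 244], [298, 256], [281, 296], [217, 283]]
[[281.3, 290.1], [297.8, 255.8], [214.0, 275.8], [236.7, 244.5]]
```

Tray is flat and centred: its corners match the planned placing to about 1 px in both views. Now the bar, which is still at about 1.37 rad: bring closed fingers behind it.

```bash
cat > b.py <<'E'
from h import *
import sys
H=CR+Ro.from_euler('z',CY,degrees=True).apply([-.09,0,.065])
RC=Ro.from_euler('z',CY,degrees=True); RT=tool(CY-90,0)
def P(x,z): return H+RC.apply([x,0,z])
def corner(th,rr=.15):
    return P(rr*np.cos(th)-.005*np.sin(th)-.015, rr*np.sin(th)+.005*np.cos(th)+.011)
def where():
    s=r.read_state(); q=RC.inv().apply(np.array(s['ee_pos'])-H); print('rel',np.round(q,4),'F',np.round(s['ft_force'],1),'j',np.round(s['joint_positions'],2))
where()
a=sys.argv[1]; n=int(sys.argv[2])
plan(P(-.025,.158) if a=='pre' else corner(float(a)),RT,n)
E
python3 b.py pre 24
```

```text
rel [-0.0992  0.4921  0.1517] F [-0.2 -0.6  0.5] j [-0.98 -0.1   0.06  2.02  0.37  1.1   0.27]
24 rows d [-0.63 -0.41  0.09] a [0.1  0.12 0.55] | dist 0.4977 p [0.405  0.2782 0.2167]
```

```bash
python3 - <<'E'
import sys; sys.argv=['b','pre','1']
from b import *
plan(H+RC.apply([-.06,.13,.165]),RT,16)
E
```

```text
rel [-0.0992  0.4921  0.1517] F [-0.2 -0.6  0.5] j [-0.98 -0.1   0.06  2.02  0.37  1.1   0.27]
1 rows d [ -5.13 -15.7    1.59] a [ 2.38  2.77 13.13] | dist 0.4977 p [0.405  0.2782 0.2167]
16 rows d [-0.67 -0.48  0.08] a [0.15 0.17 0.82] | dist 0.3645 p [0.405  0.2782 0.2167]
```

```bash

python3 -m crank '[{"claw":1,"dx":-0.67,"dy":-0.48,"dz":0.08,"ax":0.15,"ay":0.17,"az":0.82},{"claw":1,"dx":-0.67,"dy":-0.48,"dz":0.08,"ax":0.15,"ay":0.17,"az":0.82},{"claw":1,"dx":-0.67,"dy":-0.48,"dz":0.08,"ax":0.15,"ay":0.17,"az":0.82},{"claw":1,"dx":-0.67,"dy":-0.48,"dz":0.08,"ax":0.15,"ay":0.17,"az":0.82},{"claw":1,"dx":-0.67,"dy":-0.48,"dz":0.08,"ax":0.15,"ay":0.17,"az":0.82},{"claw":1,"dx":-0.67,"dy":-0.48,"dz":0.08,"ax":0.15,"ay":0.17,"az":0.82},{"claw":1,"dx":-0.67,"dy":-0.48,"dz":0.08,"ax":0.15,"ay":0.17,"az":0.82},{"claw":1,"dx":-0.67,"dy":-0.48,"dz":0.08,"ax":0.15,"ay":0.17,"az":0.82}]' 20
python3 -m crank '[{"claw":1,"dx":-0.67,"dy":-0.48,"dz":0.08,"ax":0.15,"ay":0.17,"az":0.82},{"claw":1,"dx":-0.67,"dy":-0.48,"dz":0.08,"ax":0.15,"ay":0.17,"az":0.82},{"claw":1,"dx":-0.67,"dy":-0.48,"dz":0.08,"ax":0.15,"ay":0.17,"az":0.82},{"claw":1,"dx":-0.67,"dy":-0.48,"dz":0.08,"ax":0.15,"ay":0.17,"az":0.82},{"claw":1,"dx":-0.67,"dy":-0.48,"dz":0.08,"ax":0.15,"ay":0.17,"az":0.82},{"claw":1,"dx":0,"dy":0,"dz":0,"ax":0,"ay":0,"az":0}]'
python3 - <<'E'
import sys; sys.argv=['b','pre','1']
from b import *
plan(H+RC.apply([-.06,.10,.165]),RT,6)
E
```

```text
time: 19.43
ee_pos: [0.4811, 0.0975, 0.2349]
eef_rot: [0.451, 0.888, -0.013, 0.093]
ft_force: [0.9, 0.1, -0.5]
width: 0.0024
grip_force: 0.0
time: 19.93
ee_pos: [0.461, -0.0282, 0.2323]
eef_rot: [0.636, 0.771, -0.008, 0.037]
ft_force: [0.6, -0.2, -0.9]
width: 0.0004
grip_force: 0.0
rel [-0.0267  0.1891  0.1673] F [ 0.6 -0.2 -0.9] j [-0.59 -0.1   0.48  1.93  0.12  1.26  0.05]
1 rows d [-6.1  -1.49  0.67] a [0.41 0.6  2.34] | dist 0.1894 p [ 0.461  -0.0282  0.2323]
6 rows d [-0.46 -0.25  0.02] a [0.07 0.1  0.39] | dist 0.0952 p [ 0.461  -0.0282  0.2323]
```

```bash

python3 -m crank '[{"claw":1,"dx":-0.46,"dy":-0.25,"dz":0.02,"ax":0.07,"ay":0.1,"az":0.39},{"claw":1,"dx":-0.46,"dy":-0.25,"dz":0.02,"ax":0.07,"ay":0.1,"az":0.39},{"claw":1,"dx":-0.46,"dy":-0.25,"dz":0.02,"ax":0.07,"ay":0.1,"az":0.39},{"claw":1,"dx":-0.46,"dy":-0.25,"dz":0.02,"ax":0.07,"ay":0.1,"az":0.39},{"claw":1,"dx":-0.46,"dy":-0.25,"dz":0.02,"ax":0.07,"ay":0.1,"az":0.39},{"claw":1,"dx":-0.46,"dy":-0.25,"dz":0.02,"ax":0.07,"ay":0.1,"az":0.39},{"claw":1,"dx":0,"dy":0,"dz":0,"ax":0,"ay":0,"az":0}]'
python3 b.py pre 6
```

```text
time: 20.52
ee_pos: [0.4243, -0.1135, 0.2311]
eef_rot: [0.725, 0.689, 0.0, -0.0]
ft_force: [-0.2, 0.2, -0.6]
width: 0.0004
grip_force: 0.0
rel [-0.0587  0.102   0.1661] F [-0.2  0.2 -0.6] j [-0.48 -0.13  0.59  1.95  0.08  1.31  0.04]
6 rows d [-0.57  0.19  0.04] a [-0. -0.  0.] | dist 0.1077 p [ 0.4243 -0.1135  0.2311]
```

```bash

python3 -m crank '[{"claw":1,"dx":-0.57,"dy":0.19,"dz":0.04,"ax":0,"ay":0,"az":0},{"claw":1,"dx":-0.57,"dy":0.19,"dz":0.04,"ax":0,"ay":0,"az":0},{"claw":1,"dx":-0.57,"dy":0.19,"dz":0.04,"ax":0,"ay":0,"az":0},{"claw":1,"dx":-0.57,"dy":0.19,"dz":0.04,"ax":0,"ay":0,"az":0},{"claw":1,"dx":-0.57,"dy":0.19,"dz":0.04,"ax":0,"ay":0,"az":0},{"claw":1,"dx":-0.57,"dy":0.19,"dz":0.04,"ax":0,"ay":0,"az":0},{"claw":1,"dx":0,"dy":0,"dz":0,"ax":0,"ay":0,"az":0}]'
python3 b.py 1.3 4
python3 - <<'E'
import sys; sys.argv=['b','1.3','1']
from b import *
th=[1.3,1.1,.9,.7,.5,.35,.2,.1,0]
for a,b in zip(th,th[1:]):
    d=RC.inv().apply(corner(b)-corner(a))/.03; print(a,b,'dy',round(d[0],2),'dz',round(-d[2],2))
E
```

```text
time: 21.1
ee_pos: [0.4555, -0.2169, 0.2238]
eef_rot: [0.723, 0.691, -0.001, 0.001]
ft_force: [-0.6, -0.4, 0.4]
width: 0.0009
grip_force: 0.0
rel [-0.0219  0.0005  0.1588] F [-0.6 -0.4  0.4] j [-0.37  0.06  0.76  1.82 -0.04  1.28  0.36]
4 rows d [-0.01  0.35  0.02] a [0.   0.   0.02] | dist 0.0423 p [ 0.4555 -0.2169  0.2238]
rel [-0.0219  0.0005  0.1588] F [-0.6 -0.4  0.4] j [-0.37  0.06  0.76  1.82 -0.04  1.28  0.36]
1 rows d [-0.03  1.41  0.06] a [0.   0.02 0.08] | dist 0.0423 p [ 0.4555 -0.2169  0.2238]
1.3 1.1 dy 0.94 dz 0.33
1.1 0.9 dy 0.86 dz 0.51
0.9 0.7 dy 0.74 dz 0.67
0.7 0.5 dy 0.59 dz 0.81
0.5 0.35 dy 0.33 dz 0.67
0.35 0.2 dy 0.23 dz 0.71
0.2 0.1 dy 0.09 dz 0.49
0.1 0 dy 0.04 dz 0.5
```

```bash

python3 -m crank '[{"claw":1,"dx":0,"dy":0.35,"dz":0.02,"ax":0,"ay":0,"az":0.02},{"claw":1,"dx":0,"dy":0.35,"dz":0.02,"ax":0,"ay":0,"az":0.02},{"claw":1,"dx":0,"dy":0.35,"dz":0.02,"ax":0,"ay":0,"az":0.02},{"claw":1,"dx":0,"dy":0.35,"dz":0.02,"ax":0,"ay":0,"az":0.02},{"claw":1,"dx":0,"dy":0.32,"dz":0.11,"ax":0,"ay":0,"az":0},{"claw":1,"dx":0,"dy":0.31,"dz":0.11,"ax":0,"ay":0,"az":0},{"claw":1,"dx":0,"dy":0.31,"dz":0.11,"ax":0,"ay":0,"az":0}]'
python3 -m crank '[{"claw":1,"dx":0,"dy":0.43,"dz":0.25,"ax":0,"ay":0,"az":0},{"claw":1,"dx":0,"dy":0.43,"dz":0.26,"ax":0,"ay":0,"az":0},{"claw":1,"dx":0,"dy":0.37,"dz":0.33,"ax":0,"ay":0,"az":0},{"claw":1,"dx":0,"dy":0.37,"dz":0.34,"ax":0,"ay":0,"az":0},{"claw":1,"dx":0,"dy":0,"dz":0,"ax":0,"ay":0,"az":0}]'
python3 b.py .6 1
python3 - <<'E'
from h import *
# bar angle seen from the side: sample along hypothesised bars
import sys; sys.argv=['b','.6','1']
from b import *
for n in('side','top'):
  c=r.camera(n)
  for th in np.arange(.4,1.5,.1):
    print(n,round(th,1),[c['color'][tuple(np.round(proj(c,P(q*np.cos(th),q*np.sin(th)))).astype(int)[::-1])].tolist() for q in(.06,.09,.12,.19)])
E
```

```text
time: 21.68
ee_pos: [0.5261, -0.2165, 0.2114]
eef_rot: [0.725, 0.689, 0.0, -0.0]
ft_force: [-0.8, -0.6, -0.3]
width: 0.0004
grip_force: 0.4
time: 22.1
ee_pos: [0.5743, -0.218, 0.174]
eef_rot: [0.724, 0.689, -0.001, -0.001]
ft_force: [-0.1, -0.4, -0.2]
width: 0.0004
grip_force: 0.0
rel [0.0967 0.0058 0.109 ] F [-0.1 -0.4 -0.2] j [-0.27  0.41  0.72  1.6  -0.28  1.24  0.45]
1 rows d [-0.19  0.31  0.3 ] a [-0.02 -0.    0.05] | dist 0.0142 p [ 0.5743 -0.218   0.174 ]
rel [0.0967 0.0058 0.109 ] F [-0.1 -0.4 -0.2] j [-0.27  0.41  0.72  1.6  -0.28  1.24  0.45]
1 rows d [-0.19  0.31  0.3 ] a [-0.02 -0.    0.05] | dist 0.0142 p [ 0.5743 -0.218   0.174 ]
side 0.4 [[207, 169, 120], [201, 163, 115], [61, 49, 36], [71, 56, 43]]
side 0.5 [[199, 162, 116], [61, 47, 34], [118, 91, 66], [48, 48, 50]]
side 0.6 [[213, 173, 125], [114, 88, 64], [118, 92, 67], [49, 48, 49]]
side 0.7 [[138, 112, 79], [64, 42, 29], [75, 52, 36], [91, 60, 39]]
side 0.8 [[83, 55, 36], [74, 49, 35], [47, 44, 46], [47, 48, 47]]
side 0.9 [[135, 103, 64], [113, 87, 51], [44, 45, 46], [44, 41, 42]]
side 1.0 [[162, 125, 75], [171, 
[... 464 characters left out ...]
, 136]]
top 0.6 [[172, 161, 145], [173, 164, 146], [170, 161, 143], [160, 153, 135]]
top 0.7 [[171, 162, 144], [173, 162, 146], [173, 165, 146], [165, 155, 140]]
top 0.8 [[170, 161, 144], [174, 164, 147], [171, 162, 144], [170, 161, 143]]
top 0.9 [[169, 162, 144], [171, 164, 146], [171, 161, 144], [174, 165, 147]]
top 1.0 [[170, 162, 144], [170, 162, 144], [173, 163, 146], [170, 162, 142]]
top 1.1 [[168, 158, 144], [171, 162, 146], [172, 164, 146], [172, 163, 144]]
top 1.2 [[168, 160, 141], [166, 159, 142], [170, 162, 143], [173, 164, 146]]
top 1.3 [[166, 158, 140], [168, 160, 143], [167, 158, 142], [168, 158, 142]]
top 1.4 [[167, 159, 141], [165, 157, 142], [164, 155, 138], [165, 155, 138]]
```

The side samples put the bar at about 0.72 rad, following the fingers. Continue down.

```bash

python3 -m crank '[{"claw":1,"dx":-0.1,"dy":0.3,"dz":0.38,"ax":0,"ay":0,"az":0.02},{"claw":1,"dx":-0.09,"dy":0.3,"dz":0.38,"ax":0,"ay":0,"az":0.02},{"claw":1,"dx":0,"dy":0.17,"dz":0.33,"ax":0,"ay":0,"az":0},{"claw":1,"dx":0,"dy":0.16,"dz":0.34,"ax":0,"ay":0,"az":0},{"claw":1,"dx":0,"dy":0.12,"dz":0.35,"ax":0,"ay":0,"az":0},{"claw":1,"dx":0,"dy":0.11,"dz":0.36,"ax":0,"ay":0,"az":0},{"claw":1,"dx":0,"dy":0,"dz":0,"ax":0,"ay":0,"az":0}]'
python3 b.py 0.0 4
```

```text
time: 22.78
ee_pos: [0.6076, -0.2263, 0.1096]
eef_rot: [0.726, 0.688, -0.001, -0.001]
ft_force: [-0.0, 0.7, -0.6]
width: 0.0001
grip_force: 0.0
rel [ 0.1304 -0.0007  0.0446] F [-0.   0.7 -0.6] j [-0.21  0.55  0.67  1.57 -0.36  1.16  0.49]
4 rows d [0.01 0.04 0.24] a [-0.01 -0.   -0.  ] | dist 0.029 p [ 0.6076 -0.2263  0.1096]
```

```bash

python3 -m crank '[{"claw":1,"dx":0,"dy":0.03,"dz":0.25,"ax":0,"ay":0,"az":0},{"claw":1,"dx":0,"dy":0.03,"dz":0.25,"ax":0,"ay":0,"az":0},{"claw":1,"dx":0,"dy":0.02,"dz":0.2,"ax":0,"ay":0,"az":0},{"claw":1,"dx":0,"dy":0,"dz":0.15,"ax":0,"ay":0,"az":0},{"claw":1,"dx":0,"dy":0,"dz":0,"ax":0,"ay":0,"az":0},{"claw":1,"dx":0,"dy":0,"dz":0,"ax":0,"ay":0,"az":0}]'
python3 b.py 0.0 1
```

```text
time: 23.28
ee_pos: [0.6107, -0.2273, 0.0866]
eef_rot: [0.726, 0.687, 0.0, 0.0]
ft_force: [0.2, 0.1, 1.2]
width: 0.0004
grip_force: 0.8
rel [ 0.1335 -0.0015  0.0216] F [0.2 0.1 1.2] j [-0.2   0.58  0.66  1.58 -0.38  1.12  0.5 ]
1 rows d [0.05 0.05 0.19] a [ 0.    0.   -0.01] | dist 0.006 p [ 0.6107 -0.2273  0.0866]
```

Press on in small steps until firm contact.

```bash

for i in 1 2; do python3 -m crank '[{"claw":1,"dx":0,"dy":0,"dz":0.05,"ax":0,"ay":0,"az":0},{"claw":1,"dx":0,"dy":0,"dz":0.05,"ax":0,"ay":0,"az":0},{"claw":1,"dx":0,"dy":0,"dz":0,"ax":0,"ay":0,"az":0},{"claw":1,"dx":0,"dy":0,"dz":0,"ax":0,"ay":0,"az":0}]'; done
python3 b.py 0.0 1
```

```text
time: 23.62
ee_pos: [0.6108, -0.2274, 0.0859]
eef_rot: [0.726, 0.687, 0.001, 0.0]
ft_force: [-9.6, 4.3, 23.0]
width: 0.0004
grip_force: 11.3
time: 23.95
ee_pos: [0.6109, -0.2276, 0.0853]
eef_rot: [0.726, 0.687, 0.001, 0.0]
ft_force: [-18.4, 9.2, 43.9]
width: 0.0007
grip_force: 22.0
rel [ 0.1337 -0.0018  0.0203] F [-18.4   9.2  43.9] j [-0.19  0.58  0.66  1.58 -0.39  1.11  0.5 ]
1 rows d [0.06 0.04 0.14] a [ 0.02 -0.02 -0.01] | dist 0.0049 p [ 0.6109 -0.2276  0.0853]
```

```bash

python3 -m crank '[{"claw":1,"dx":0,"dy":0,"dz":-0.1,"ax":0,"ay":0,"az":0},{"claw":1,"dx":0,"dy":0,"dz":-0.2,"ax":0,"ay":0,"az":0},{"claw":1,"dx":0,"dy":0,"dz":-0.5,"ax":0,"ay":0,"az":0},{"claw":1,"dx":0,"dy":0,"dz":-0.7,"ax":0,"ay":0,"az":0},{"claw":1,"dx":0,"dy":0,"dz":-0.8,"ax":0,"ay":0,"az":0},{"claw":1,"dx":0.5,"dy":0,"dz":-0.8,"ax":0,"ay":0,"az":0},{"claw":1,"dx":0.8,"dy":0,"dz":-0.8,"ax":0,"ay":0,"az":0},{"claw":1,"dx":0.8,"dy":0,"dz":-0.5,"ax":0,"ay":0,"az":0}]'
python3 -m crank '[{"claw":1,"dx":0.8,"dy":-0.7,"dz":-0.1,"ax":0,"ay":0,"az":0},{"claw":1,"dx":0.8,"dy":-0.7,"dz":-0.1,"ax":0,"ay":0,"az":0},{"claw":1,"dx":0.8,"dy":-0.7,"dz":-0.1,"ax":0,"ay":0,"az":0},{"claw":1,"dx":0.8,"dy":-0.7,"dz":0,"ax":0,"ay":0,"az":0},{"claw":1,"dx":0.8,"dy":-0.7,"dz":0,"ax":0,"ay":0,"az":0},{"claw":1,"dx":0.8,"dy":-0.7,"dz":0,"ax":0,"ay":0,"az":0},{"claw":1,"dx":0.8,"dy":-0.7,"dz":0,"ax":0,"ay":0,"az":0},{"claw":1,"dx":0.8,"dy":-0.7,"dz":0,"ax":0,"ay":0,"az":0}]'
python3 seg.py
python3 -c "
from h import *
t=r.camera('top')['color'][:,:,::-1];s=r.camera('side')['color'][:,:,::-1]
f=lambda a,w,h:cv2.resize(a,(w,h),interpolation=cv2.INTER_CUBIC)
cv2.imwrite('pics/end.png',np.vstack([np.hstack([f(t[165:245,320:395],375,400),f(s[150:220,240:320],400,400)]),f(t[130:270,90:400],775,200)]))"
```

```text
time: 24.62
ee_pos: [0.6143, -0.1649, 0.2149]
eef_rot: [0.727, 0.687, 0.001, 0.001]
ft_force: [0.7, 0.2, 0.3]
width: 0.0007
grip_force: 0.0
time: 25.28
ee_pos: [0.4557, 0.0376, 0.2214]
eef_rot: [0.726, 0.687, 0.0, 0.0]
ft_force: [0.8, 0.2, -0.3]
width: 0.0005
grip_force: 0.0
top 2822.0 [[234, 186], [234, 239], [165, 225], [179, 174]]
[[164.2, 225.3], [204.8, 234.5], [178.8, 174.4], [218.4, 183.2]]
side 2701.5 [[214, 275], [237, 244], [297, 255], [297, 263], [280, 297], [217, 283]]
[[281.3, 290.1], [297.8, 255.8], [214.0, 275.8], [236.7, 244.5]]
```

View pics/end.png

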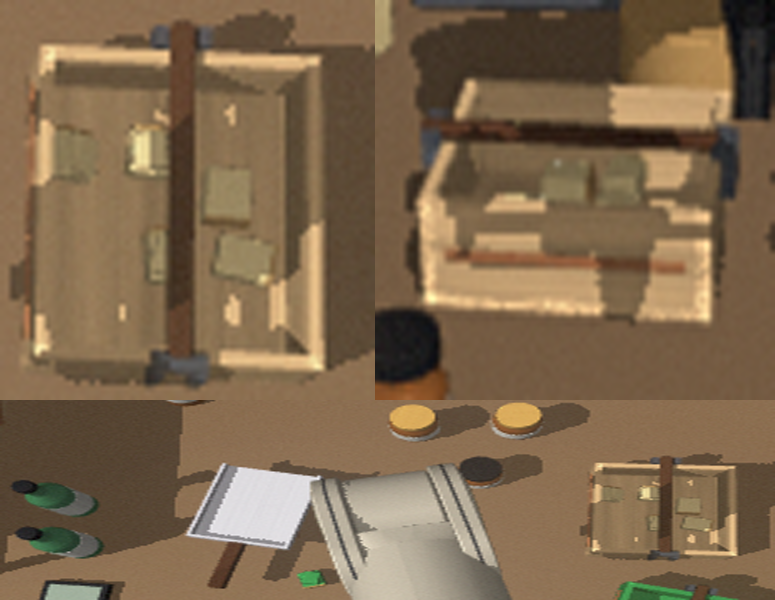

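The picture shows all five chunks on the crate floor at (75,155), (148,150), (228,195), (155,255) and (243,257). The bar lies between the catch prongs at (183,35), and the empty tray is back on its block. Hand it in.

```bash
python3 -c "
from bench import r
print(r.close_job())"
```

```text
the job is handed in; nothing more can be done
None
```

The job is handed in, with no verdict returned: all five chunks are in the crate, the empty tray is back flat on its block and the bar is down in its catch, all at about 25 s; my last push on the bar briefly reached about 48 N at the closed fingertips.

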